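# Fetch the cork sanding block from behind the bottles

## Robot

A 6-joint arm with a two-finger parallel gripper is mounted at the origin on a cart in front of the work surface, level with it; the furniture and walls round the work are solid. World frame = base frame: x ahead of the robot, y to its left, z up, the work surface at z = 0. Lengths are in m, angles in rad, forces in N, time in s.
With the tool pointing down it reaches from about 0.35 to 0.775 m from the base axis. Payload 5.5 kg.
Tool frame: the origin (TCP) lies at the very end of the fingers, on their centre line; the grasp point (between the pads) lies 19 mm behind it; x points along the fingers, y is the direction in which the jaws open and shut, and the axes are right-handed (so a half turn about x gives the same grasp; the last joint's range is limited). The gripper opens to 85 mm and grips with 20 to 120 N. Pads are 22 mm wide; open, the fingers measure 114 mm over their backs; the gripper's body (76 mm by 85 mm) begins 54 mm behind the grasp point. The pads swing forward as they close: fully open they stand 13 mm farther back than shut.
Start: joints at [1, 0.313, 0.046, 1.304, 0, 1.431], TCP at [0.24, 0.522, 0.204] pointing down, gripper open.
Joint ranges: [-2.76, 2.76], [-0.86, 1.69], [-1.03, 1.26], [-2.2, 2.34], [-1.47, 1.5], [-3.14, 3.14]. Speed limits (rad/s): [2.57, 2.57, 3.14, 3.14, 3.14, 3.14].

## Interface

Orientations are given as a unit quaternion [w, x, y, z].
In Python, from workcell import env gives the robot as it stands.
- The arm moves only by the tool drive_tool, never from a script. Its argument "plan" is a list that holds one entry, the list of rows, each a list of 7 numbers: the shift along the tool's x, y, z in cm, then the turn, a rotation vector about the tool's x, y, z in degrees, then the opening, from 0 (shut) to 1 (fully open). In form: [[[tx, ty, tz, wx, wy, wz, fingers], ...]]. A call has exactly 5 rows; each row shifts and turns the commanded pose from where the row before left it, along the tool's axes as they then stand; what a row does not reach is not made up. A row lasts 1/12 s, in which the tool goes at most 41.7 mm and 7.16 degrees, less where a joint would pass 70% of its speed; a pose out of reach is approached as far as the arm can. A call with a gripper value outside its range is refused whole. The fingers move at their own pace and stop on an object; "squeeze" is the grip in N (left out, the last holds). Time passes only in rows, so rows that do not move let the fingers close, or fill a call up. It gives the time, the measured TCP pose, the force and the opening at its end, in the units of the state.
- env.get_state(): the state, without advancing time (a new reading comes with each control period).
- env.read_camera(name): name is "scene" or "side" or "wrist"; returns the picture (480x640x3 uint8, red, green, blue); there is no depth.
- env.camera_model(name): a dict with "camera_matrix" (3x3 intrinsics, pixels), "camera_from_world" (4x4, takes a point from world to camera coordinates); the wrist camera has in their place "T_tool_cam" (4x4, takes a point from camera to tool coordinates, whose origin is the TCP and whose axes are the tool frame's). Camera axes: x right, y down, z forward; pixel columns grow to the right and rows downward; lengths in m; the calibration is good to about 2 mm. A picture is of the moment at which its call begins: read the wrist's pose just before it. camera_model takes no time and is no camera call.
- env.hand_in(): hands the job in, once; it reports no verdict.
The state is a dict: "clock": time; "joint_pos": joint angles; "qvel": joint speeds; "tau": joint torques, N m; "tcp_pos": TCP position; "orientation": TCP orientation; "wrist_force": force on the tool from outside, world axes, zero at the start; "ft_torque": the same for the moment, N m; "finger_gap": finger opening in m.
Only numpy, scipy, OpenCV 4.12 (cv2) and the standard library are available. Lean on these libraries where they do the work, as an engineer would, in place of code of your own. Each camera call takes 0.05 s, during which the arm holds its last target.

## Task

Take the white bottle and the green spray can out of the front of the caddy and stand both upright on the black mat, then fetch the cork sanding block from the bay behind them and lay it flat in the shallow wooden tray. Only when the block is in the tray, put the bottle and the can back upright, each in the very bay it came from. Do not tip them over, and leave the oil tube and the tape measure beside the caddy where they are.

Things in the scene. Friction and masses are not known exactly. Their poses are not given: they have to be found in the camera images.
- bottle: Stout white plastic bottle with a green screw cap, upright, 69 mm diameter, 207 mm tall in all; loose, about 0.25 kg. Origin: centre of its underside; z up along its axis. The cap is a cylinder 34 mm in diameter from 186 to 207 mm height and can be gripped from above. It stands in one of the caddy's two front bays (which one changes).
- can: Slim dark green spray can with a white cap, upright, 47 mm diameter, 208 mm tall in all; loose, about 0.22 kg. Origin: centre of its underside; z up along its axis. Its cap is a cylinder 26 mm in diameter from 180 to 208 mm height and can be gripped from above. It stands in the other front bay.
- cork: Brown cork sanding block, 110 mm (its x) by 60 mm (its y) by 35 mm high; loose, about 0.06 kg. Origin: centre of its underside. It lies flat in the long rear bay of the caddy, its x axis along the caddy's y; with the bottle and can in place there is no room for a finger in front of it.
- caddy: Low open plywood caddy, fixed, 163 mm deep (its x, +x is the rear, away from the robot) by 171 mm wide (its y). Origin: centre of its underside on the bench. Floor 6 mm thick, walls 5 mm thick with their tops at 21 mm. Two front bays, each 78 mm by 78 mm inside, centred at x = -37.5 mm, y = +43 and -43 mm; one rear bay 70 mm (x) by 161 mm (y) inside, centred at x = +41.5 mm, y = 0.
- mat: Flat black rubber mat, fixed, 130 mm (its x) by 180 mm (its y) by 5 mm thick: the side area. Origin: centre of its underside on the bench. It lies to the left or the right of the caddy.
- tray: Shallow open wooden tray, fixed, outside 112 mm (its x) by 162 mm (its y), 17 mm high, walls and floor 6 mm thick (inside 100 by 150 mm). Origin: centre of its underside on the bench. It lies on the other side of the caddy from the mat, empty at the start.
- oil: Slim white and yellow oil tube, 33 mm diameter, 160 mm tall, standing loose on the bench close to the left (+y) side of the caddy: a bystander. Origin: centre of its underside.
- tape: Yellow tape measure, 80 mm (its x) by 31 mm (its y) by 66 mm high, standing loose on the bench close to the right (-y) side of the caddy: a bystander. Origin: underside, at the middle of its length.
Things that resemble listed ones, but are neither listed nor needed, are in the scene too. Leave any orange look-alike of the can alone.

How it is judged:
By the outcome, as a careful person would: the job done as asked, in the order asked, and still so for the second after the job is handed in, with the robot touching nothing.
It also fails if it takes over 109 s, if anything falls off the work surface, if the arm or the gripper's body presses on something with over 40 N, if the wrist force passes 120 N, or if a joint passes its speed limit or range.

## Working session

There is one attempt and no reset: what is moved stays moved. The work goes in short steps, Python scripts to look and compute and a tool call to move; the robot and the scene stay as the last step left them, time stands still between calls to the robot, and variables do not carry over. Pictures are saved under pics/ and viewed, and the job is handed in when it is done.

Besides the shell and the picture viewer there is one more tool, called after "Request:" as a command line: name --argument value ..., lists and objects as JSON in quotes. drive_tool: Moves the arm, as the interface text tells. Its arguments: {"type":"object","properties":{"plan":{"type":"array","items":{"type":"array","items":{"type":"array","items":{"type":"number"}}}},"squeeze":{"type":"number"}},"required":["plan"]}

```bash
ls; mkdir -p pics; python3 - <<'E'
from workcell import env
import cv2
print(env.get_state())
for n in ["scene","side","wrist"]:
    m=env.camera_model(n); print(n,m)
    im=env.read_camera(n); cv2.imwrite(f"pics/{n}0.png",im[:,:,::-1])
E
```

```text
pics
{'clock': 0.0, 'joint_pos': array([1.00037245e+00, 3.13986162e-01, 4.49824148e-02, 1.30359099e+00,
       4.17932831e-06, 1.43120645e+00]), 'qvel': array([-7.10858477e-04, -8.39254322e-05, -6.86215551e-04,  1.40205361e-03,
        8.20215263e-04,  1.60976135e-03]), 'tau': array([ 8.70808049e-05, -4.80629826e+01,  2.98531544e+01,  1.94674870e-02,
       -1.29602954e-04, -2.77584599e-05]), 'tcp_pos': array([0.23983674, 0.5219835 , 0.20311841]), 'orientation': array([ 0.69054099,  0.15055174,  0.69098579, -0.15174309]), 'wrist_force': array([ 0.17818286, -0.03375044, -0.09971417]), 'ft_torque': array([-0.02011478, -0.02294544,  0.01132252]), 'finger_gap': 0.08578047525395716}
scene {'camera_matrix': array([[450.99263425,   0.        , 320.99222344],
       [  0.        , 450.99263425, 245.01486584],
       [  0.        ,   0.        ,   1.        ]]), 'camera_from_world': array([[ 0.92601595, -0.37716321, -0.01556828, -0.53410131],
       [-0.27940647, -0.65710391, -0.70010461,  0.20215384],
       [ 0.25382372,  0.65265792, -0.71387055,  0.74810195],
       [ 0.        ,  0.      
[... 312 characters left out ...]
, -0.79128599, -0.59815461,  0.10963937],
       [ 0.10914954,  0.58822967, -0.8012941 ,  1.07260064],
       [ 0.        ,  0.        ,  0.        ,  1.        ]])}
wrist {'camera_matrix': array([[346.94170127,   0.        , 317.00931088],
       [  0.        , 346.94170127, 239.21780761],
       [  0.        ,   0.        ,   1.        ]]), 'T_tool_cam': array([[ 4.34193538e-04, -2.80637086e-01,  9.59813856e-01,
        -1.68490444e-01],
       [ 9.99999899e-01,  2.31034426e-04, -3.84821144e-04,
         4.06490444e-04],
       [-1.13754959e-04,  9.59813926e-01,  2.80637158e-01,
        -7.10323711e-02],
       [ 0.00000000e+00,  0.00000000e+00,  0.00000000e+00,
         1.00000000e+00]])}
```

View pics/scene0.png

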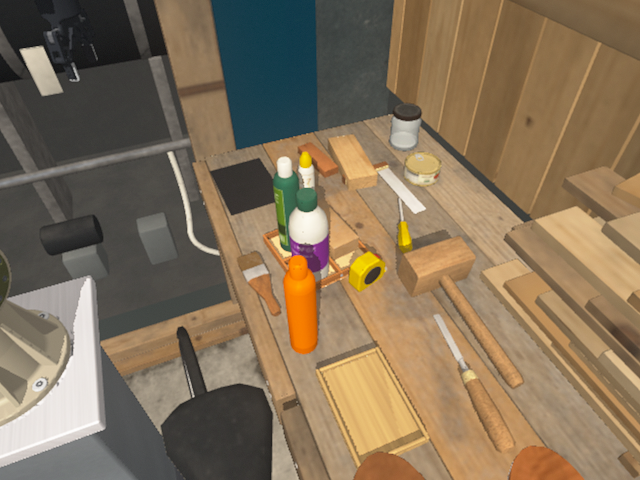

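View pics/side0.png

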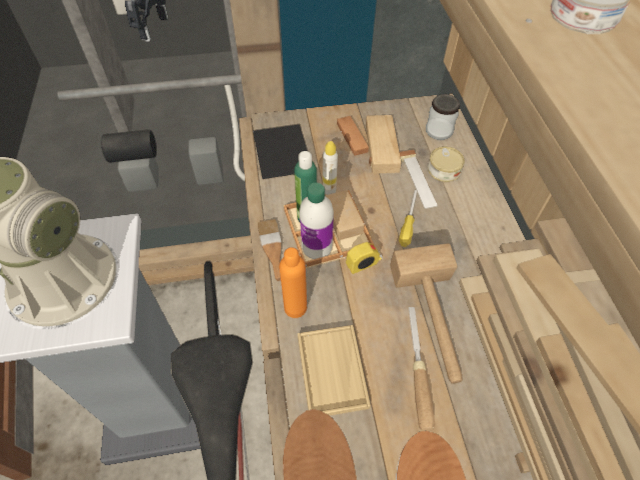

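View pics/wrist0.png

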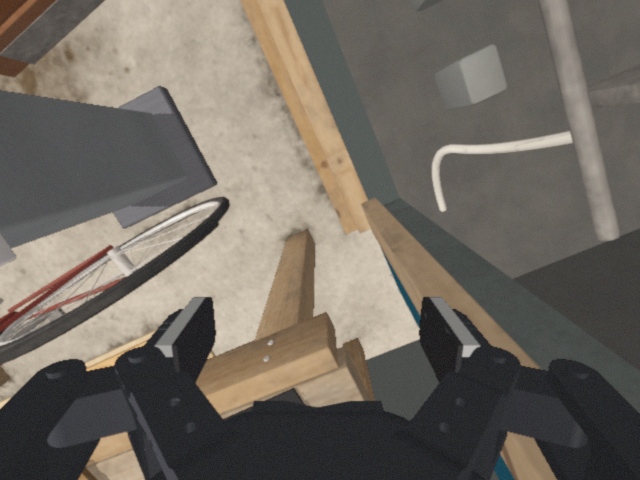

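The scene view shows the can at about (287,200) in the left front bay and the bottle at about (308,235) in the right one. The mat is at (243,185), the tray at (372,402), the oil at (306,170) and the tape at (367,271). I'll zoom in for accurate pixels.

```bash
cat > h.py <<'E'
from workcell import env
import numpy as np, cv2
def proj(n,P):
    m=env.camera_model(n);P=np.atleast_2d(P)
    c=P@m["camera_from_world"][:3,:3].T+m["camera_from_world"][:3,3]
    u=c@m["camera_matrix"].T; return u[:,:2]/u[:,2:]
def ray(n,uv):
    m=env.camera_model(n);T=np.linalg.inv(m["camera_from_world"])
    d=np.linalg.inv(m["camera_matrix"])@[uv[0],uv[1],1.]
    return T[:3,3],T[:3,:3]@d
def onz(n,uv,z):
    o,d=ray(n,uv); return o+d*(z-o[2])/d[2]
def R(q):
    from scipy.spatial.transform import Rotation as Ro
    return Ro.from_quat([q[1],q[2],q[3],q[0]]).as_matrix()
def wray(uv,st):
    m=env.camera_model("wrist");T=m["T_tool_cam"];A=R(st["orientation"])
    d=np.linalg.inv(m["camera_matrix"])@[uv[0],uv[1],1.]
    return A@T[:3,3]+st["tcp_pos"],A@T[:3,:3]@d
def wonz(uv,st,z):
    o,d=wray(uv,st); return o+d*(z-o[2])/d[2]
def wproj(P,st):
    m=env.camera_model("wrist");T=m["T_tool_cam"];A=R(st["orientation"])
    P=np.atleast_2d(P); t=(P-st["tcp_pos"])@A; c=(t-T[:3,3])@T[:3,:3]
    u=c@m["camera_matrix"].T; return u[:,:2]/u[:,2:]
E
python3 - <<'E'
from h import *
s=cv2.imread("pics/scene0.png")
c=s[140:300,200:400]; cv2.imwrite("pics/s_c.png",cv2.resize(c,None,fx=4,fy=3.75*1,interpolation=2)[:600])
s=cv2.imread("pics/side0.png")
c=s[115:275,240:400]; cv2.imwrite("pics/d_c.png",cv2.resize(c,None,fx=3.75,fy=3.75,interpolation=2))
print(proj("scene",[[.24,.522,.204]]),proj("side",[[.24,.522,.204]]))
E
```

```text
[[91.06094973 87.47908366]] [[159.7304915   43.17347322]]
```

View pics/s_c.png

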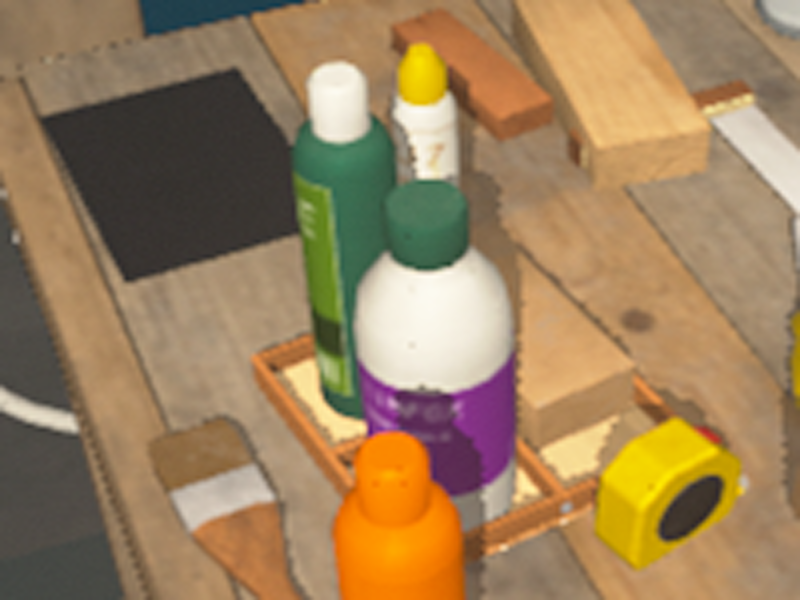

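View pics/d_c.png

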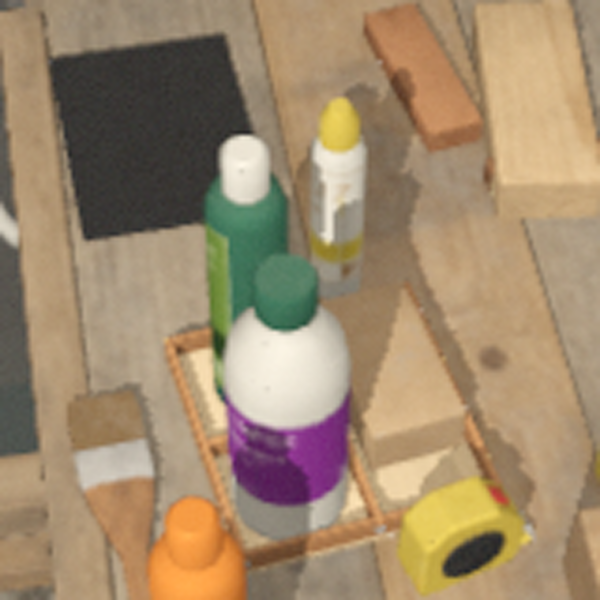

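```bash
python3 - <<'E'
from h import *
S=lambda u,v:(200+u/4,140+v/3.75)
D=lambda u,v:(240+u/3.75,115+v/3.75)
p=lambda *a:print(*a)
np.set_printoptions(precision=4,suppress=True)
def tri(a,b):
    o1,d1=ray("scene",a);o2,d2=ray("side",b)
    A=np.stack([d1,-d2],1);t=np.linalg.lstsq(A,o2-o1,rcond=None)[0]
    x,y=o1+t[0]*d1,o2+t[1]*d2
    return (x+y)/2,np.linalg.norm(x-y)
for n,a,b,z in [("can",(338,74),(245,147),.214),("bottle",(427,192),(287,270),.213)]:
    p(n,tri(S(*a),D(*b)),onz("scene",S(*a),z),onz("side",D(*b),z))
p("caddyFL",onz("scene",S(255,355),.021),onz("side",D(168,340),.021))
p("caddyFR",onz("side",D(250,565),.021))
p("mid wall end",onz("side",D(380,527),.021))
p("cork topcorners",onz("scene",S(634,365),.041),onz("side",D(465,412),.041),onz("side",D(365,432),.041),onz("side",D(408,290),.041))
for c in [(52,60),(225,35),(85,240)]: p("mat side",onz("side",D(*c),.005))
for c in [(42,118),(238,68),(130,281)]: p("mat scene",onz("scene",S(*c),.005))
p("tray side",[onz("side",c,.017)[:2] for c in [(299,329),(353,325),(369,409),(305,418)]])
p("tray scene",[onz("scene",c,.017)[:2] for c in [(317,379),(377,347),(428,438),(358,466)]])
p("orange top",onz("scene",(299,261),.2),onz("side",D(192,505),.2))
p("oil top",onz("scene",S(422,45),.16),onz("side",D(340,105),.16))
p("tape",onz("scene",S(680,425),.066),onz("side",D(480,485),.066))
E
```

```text
can (array([0.5405, 0.0703, 0.2172]), np.float64(0.001538983145367092)) [0.5422 0.0739 0.214 ] [0.5404 0.0742 0.214 ]
bottle (array([ 0.5514, -0.0056,  0.2012]), np.float64(0.00256463927837036)) [ 0.5472 -0.021   0.213 ] [ 0.549  -0.0147  0.213 ]
caddyFL [0.4937 0.1078 0.021 ] [0.4925 0.1063 0.021 ]
caddyFR [ 0.519  -0.0659  0.021 ]
mid wall end [ 0.5973 -0.0522  0.021 ]
cork topcorners [0.66   0.0064 0.041 ] [0.6593 0.0073 0.041 ] [0.5979 0.0022 0.041 ] [0.6444 0.1063 0.041 ]
mat side [0.442  0.3895 0.005 ]
mat side [0.5682 0.3966 0.005 ]
mat side [0.4492 0.2128 0.005 ]
mat scene [0.4418 0.3903 0.005 ]
mat scene [0.5694 0.3968 0.005 ]
mat scene [0.4517 0.2115 0.005 ]
tray side [array([ 0.4829, -0.2072]), array([ 0.5902, -0.216 ]), array([ 0.5857, -0.3816]), array([ 0.4702, -0.3784])]
tray scene [array([ 0.4759, -0.2318]), array([ 0.5885, -0.2167]), array([ 0.5875, -0.3766]), array([ 0.4797, -0.3727])]
orange top [ 0.487  -0.1467  0.2   ] [ 0.4837 -0.1411  0.2   ]
oil top [0.6105 0.1574 0.16  ] [0.607  0.1533 0.16  ]
tape [ 0.6495 -0.062   0.066 ] [ 0.6509 -0.0624  0.066 ]
```

```bash
cat >> h.py <<'E'
np.set_printoptions(precision=4,suppress=True)
def go(p,yaw=None,quiet=False):
    """shift in tool cm to reach p with tool pointing straight down, tool y at world yaw (deg, mod 180)"""
    st=env.get_state();A=R(st["orientation"])
    d=np.array(p)-st["tcp_pos"]
    from scipy.spatial.transform import Rotation as Ro
    cur=np.degrees(np.arctan2(A[1,1],A[0,1]))
    if yaw is None: yaw=cur
    dy=(yaw-cur+90)%180-90; y=np.radians(cur+dy)
    B=np.stack([[0,0,-1],[np.cos(y),np.sin(y),0],np.cross([0,0,-1],[np.cos(y),np.sin(y),0])],1)
    rv=np.degrees(Ro.from_matrix(A.T@B).as_rotvec())
    print("t",round(st["clock"],2),"tcp",st["tcp_pos"],"yaw",round(cur,2),"toolx",A[:,0],"gap",st["finger_gap"],"F",st["wrist_force"],"q6",st["joint_pos"][5])
    print("world d cm",d*100,"tool now cm",A.T@d*100,"tool after turn",B.T@d*100,"turn deg",rv)
E
python3 -c "
from h import *
go([.541,.073,.33],8.5)"
```

```text
t 0.15 tcp [0.2399 0.5221 0.2033] yaw 65.32 toolx [-0.0007 -0.0012 -1.    ] gap 0.0853183221815486 F [-0.2618 -0.3835  0.2536] q6 1.4312040168990372
world d cm [ 30.1106 -44.9115  12.6696] tool now cm [-12.6385 -28.2525  46.1115] tool after turn [-12.6696  23.1415  48.8688] turn deg [56.8182  0.0303  0.0781]
```

Request:
drive_tool --plan '[[[-3,0,0,7,0,0,1],[-3,0,0,7,0,0,1],[-3,0,0,7,0,0,1],[-3,0,0,7,0,0,1],[-0.7,0,0,7,0,0,1]]]'

```text
clock: 0.57
tcp_pos: [0.2407, 0.5234, 0.336]
orientation: [0.612, 0.356, 0.612, -0.351]
wrist_force: [-0.2, -0.1, 0.8]
finger_gap: 0.0852
```

Request:
drive_tool --plan '[[[0,0,0,7,0,0,1],[0,0,0,7,0,0,1],[0,0,0,7,0,0,1],[0,1.5,3.2,0,0,0,1],[0,1.5,3.2,0,0,0,1]]]'

```text
clock: 0.98
tcp_pos: [0.2796, 0.4644, 0.33]
orientation: [0.54, 0.456, 0.54, -0.457]
wrist_force: [1.1, -0.0, -0.1]
finger_gap: 0.085
```

```bash
python3 -c "
from h import *
go([.541,.073,.33],8.5)"
```

```text
t 0.98 tcp [0.2796 0.4644 0.33  ] yaw 9.51 toolx [-0.0007 -0.0009 -1.    ] gap 0.08499205026015838 F [ 1.0935 -0.0496 -0.1343] q6 2.2856200118241867
world d cm [ 26.1405 -39.1389  -0.0009] tool now cm [ 0.0177 19.3175 42.9187] tool after turn [ 0.0009 20.0683 42.5728] turn deg [1.0064 0.0453 0.0496]
```

Request:
drive_tool --plan '[[[0,2,3.2,1,0,0,1],[0,2,3.2,0,0,0,1],[0,2,3.2,0,0,0,1],[0,2,3.2,0,0,0,1],[0,2,3.2,0,0,0,1]]]'

```text
clock: 1.4
tcp_pos: [0.4034, 0.3192, 0.3309]
orientation: [0.535, 0.462, 0.535, -0.462]
wrist_force: [0.8, 0.9, -0.1]
finger_gap: 0.0854
```

Request:
drive_tool --plan '[[[0,2,3.2,0,0,0,1],[0,2,3.2,0,0,0,1],[0,2,3.2,0,0,0,1],[0,2,3,0,0,0,1],[0,0,0,0,0,0,1]]]'

```text
clock: 1.82
tcp_pos: [0.5038, 0.203, 0.3297]
orientation: [0.534, 0.464, 0.533, -0.465]
wrist_force: [-0.8, 0.5, -0.1]
finger_gap: 0.0854
```

```bash
python3 -c "
from h import *
go([.541,.073,.33],8.5)
st=env.get_state();im=env.read_camera('wrist');cv2.imwrite('pics/w1.png',im[:,:,::-1])
np.save('w1.npy',np.r_[st['tcp_pos'],st['orientation']])"
```

```text
t 1.82 tcp [0.5038 0.203  0.3297] yaw 7.95 toolx [ 0.0002 -0.002  -1.    ] gap 0.08543061102244444 F [-0.8457  0.4806 -0.1091] q6 1.6686000427978747
world d cm [  3.7189 -13.0044   0.0345] tool now cm [-0.0075  1.8851 13.3937] tool after turn [-0.0345  1.7559 13.4112] turn deg [-0.5524  0.1167  0.0077]
```

View pics/w1.png

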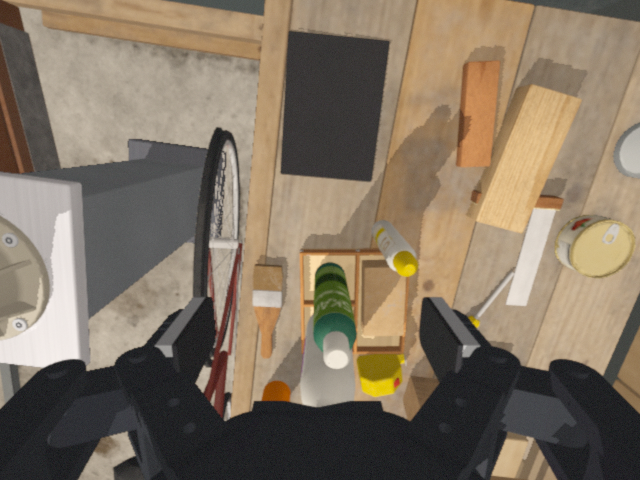

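The wrist view shows the whole mat (corners near (290,31), (390,41), (372,181), (281,174)), the caddy's left corners near (301,251) and (409,251), the can cap at (337,355) and the cork at about (383,298).

```bash
python3 - <<'E'
from h import *
a=np.load('w1.npy');st=dict(tcp_pos=a[:3],orientation=a[3:])
im=cv2.imread('pics/w1.png')
m=(im.max(2)<75).astype(np.uint8);m[200:]=0;m[:,:270]=0;m[:,400:]=0
m=cv2.morphologyEx(m,cv2.MORPH_OPEN,np.ones((5,5)))
c=max(cv2.findContours(m,0,2)[0],key=cv2.contourArea);r=cv2.boxPoints(cv2.minAreaRect(c))
P=np.array([wonz(p,st,.005) for p in r]);print("mat",r,P,P.mean(0))
for n,uv,z in [("cap",(337,355),.213),("FL",(301,251),.021),("RL",(409,251),.021),("corkL",(361,262),.041)]: print(n,wonz(uv,st,z))
cv2.imwrite('pics/w1c.png',cv2.resize(im[240:405,270:470],None,fx=4,fy=3.6,interpolation=2))
E
```

```text
mat [[275.8934 172.1721]
 [288.7295  30.9754]
 [388.4508  40.041 ]
 [375.6147 181.2377]] [[0.4437 0.2193 0.005 ]
 [0.4412 0.3959 0.005 ]
 [0.5676 0.4033 0.005 ]
 [0.5845 0.2262 0.005 ]] [0.5092 0.3112 0.005 ]
cap [0.5406 0.0801 0.213 ]
FL [0.4932 0.1141 0.021 ]
RL [0.648  0.1357 0.021 ]
corkL [0.5785 0.1163 0.041 ]
```

View pics/w1c.png

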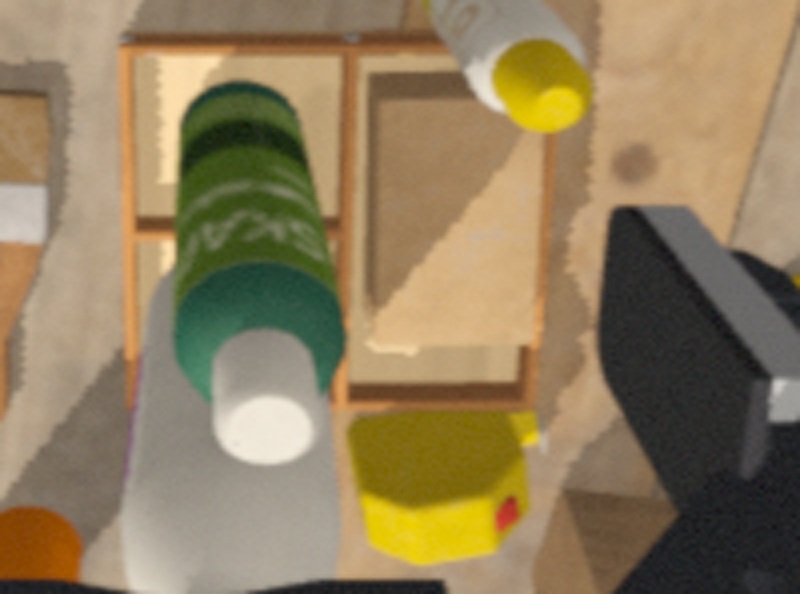

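```bash
python3 - <<'E'
from h import *
s0=env.get_state(); print(s0['qvel'],s0['tcp_pos'])
st=env.get_state();im=env.read_camera('wrist');cv2.imwrite('pics/w2.png',im[:,:,::-1])
s1=env.get_state(); print(s1['qvel'],s1['tcp_pos'],s1['orientation'])
np.save('w2.npy',np.r_[s1['tcp_pos'],s1['orientation']])
im2=env.read_camera('wrist');cv2.imwrite('pics/w2.png',im2[:,:,::-1]);
for n,q in [('w1',cv2.imread('pics/w1.png')),('a',im[:,:,::-1].copy()),('w2',im2[:,:,::-1].copy())]:
    h=cv2.cvtColor(q,cv2.COLOR_BGR2HSV);m=((h[...,1]<40)&(h[...,2]>200)).astype(np.uint8);m[:330]=0;m[370:]=0;m[:,:320]=0;m[:,355:]=0
    print(n,m.sum(),np.argwhere(m).mean(0)[::-1])
E
```

```text
[ 0.0602 -0.0239 -0.0156  0.02    0.0204  0.0223] [0.5019 0.2051 0.3299]
[ 0.0463 -0.02   -0.0092  0.0087  0.007   0.0036] [0.5007 0.2064 0.3302] [ 0.5338  0.4629  0.5346 -0.4637]
w1 365 [335.8219 358.9781]
a 354 [337.5763 360.9011]
w2 335 [338.2836 361.8746]
```

```bash
python3 - <<'E'
from h import *
a=np.load('w2.npy');st=dict(tcp_pos=a[:3],orientation=a[3:])
im=cv2.imread('pics/w2.png')
s=env.get_state();print(s['tcp_pos'],s['qvel'])
cv2.imwrite('pics/w2c.png',cv2.resize(im[240:405,270:470],None,fx=4,fy=3.6,interpolation=2))
cv2.imwrite('pics/w2m.png',cv2.resize(im[20:200,270:410],None,fx=3.3,fy=3.3,interpolation=2))
E
```

```text
[0.4999 0.2074 0.3305] [ 0.0332 -0.0159 -0.0054  0.0002  0.0009 -0.0009]
```

View pics/w2c.png

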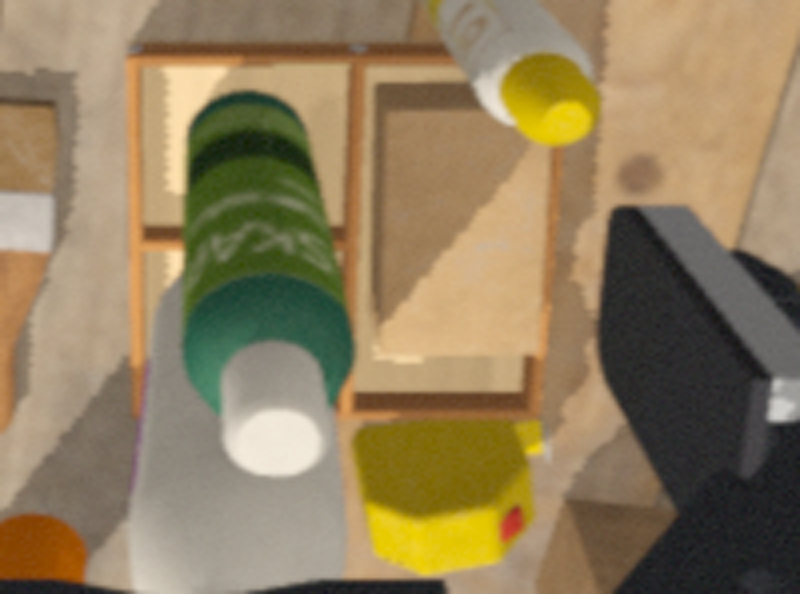

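View pics/w2m.png

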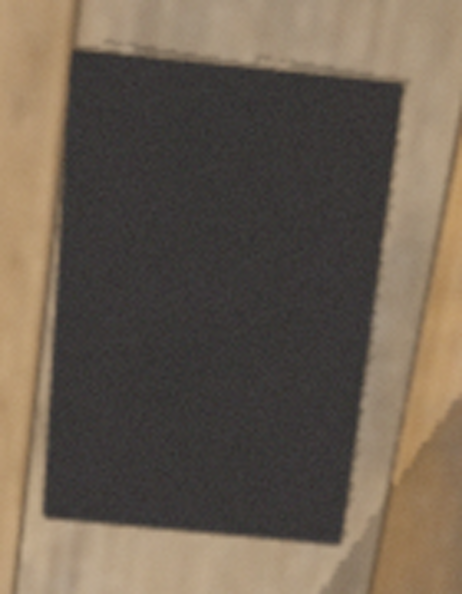

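```bash
python3 - <<'E'
from h import *
a=np.load('w2.npy');st=dict(tcp_pos=a[:3],orientation=a[3:])
C=lambda u,v:(270+u/4,240+v/3.6); M=lambda u,v:(270+u/3.3,20+v/3.3)
for n,uv,z in [("cap",C(274,441),.214),("FL",C(131,55),.021),("midR",C(345,414),.021),("RR",C(538,414),.021),("cork+y front",C(378,108),.041),("cork-y front",C(382,354),.041),("cork-y rear",C(540,354),.041)]: print(n,wonz(uv,st,z))
P=np.array([wonz(M(*c),st,.005) for c in [(72,50),(403,83),(342,543),(44,517)]]);print(P,P.mean(0))
E
```

```text
cap [0.5402 0.0763 0.214 ]
FL [0.4931 0.1118 0.021 ]
midR [ 0.5991 -0.0422  0.021 ]
RR [ 0.675  -0.0312  0.021 ]
cork+y front [0.5821 0.1093 0.041 ]
cork-y front [0.6033 0.0016 0.041 ]
cork-y rear [0.6619 0.0101 0.041 ]
[[0.4412 0.3959 0.005 ]
 [0.5691 0.4027 0.005 ]
 [0.5788 0.2255 0.005 ]
 [0.4509 0.2183 0.005 ]] [0.51   0.3106 0.005 ]
```

```bash
python3 -c "
from h import *
go([.5405,.0745,.26],8.5)"
```

```text
t 1.97 tcp [0.4999 0.2074 0.3305] yaw 8.24 toolx [-0.0013  0.0002 -1.    ] gap 0.08533885072658486 F [-0.7669  0.473   0.438 ] q6 1.6714758211788456
world d cm [  4.0566 -13.2872  -7.0547] tool now cm [ 7.0472  2.1185 13.734 ] tool after turn [ 7.0547  2.048  13.7409] turn deg [-0.2567 -0.0203  0.0727]
```

Request:
drive_tool --plan '[[[1,0.5,3.4,0,0,0,1],[1,0.5,3.4,0,0,0,1],[1,0.5,3.4,0,0,0,1],[1,0.5,3.0,0,0,0,1],[1,0,0.5,0,0,0,1]]]'

```text
clock: 2.38
tcp_pos: [0.5403, 0.0728, 0.2804]
orientation: [0.535, 0.463, 0.534, -0.463]
wrist_force: [0.4, -0.9, -1.0]
finger_gap: 0.0854
```

Request:
drive_tool --plan '[[[1,0,0,0,0,0,1],[0,0,0,0,0,0,1],[0,0,0,0,0,0,1],[0,0,0,0,0,0,1],[0,0,0,0,0,0,1]]]'

```text
clock: 2.8
tcp_pos: [0.5397, 0.0763, 0.272]
orientation: [0.536, 0.462, 0.535, -0.461]
wrist_force: [0.2, 0.4, 0.5]
finger_gap: 0.0854
```

```bash
python3 -c "
from h import *
go([.5405,.0745,.184],8.5)
st=env.get_state();print(st['qvel']);im=env.read_camera('wrist');cv2.imwrite('pics/w3.png',im[:,:,::-1])
print(wproj([.5405,.0745,.214],st))"
```

```text
t 2.8 tcp [0.5397 0.0763 0.272 ] yaw 8.44 toolx [ 0.0015  0.0002 -1.    ] gap 0.0854231341566397 F [0.216  0.3737 0.4639] q6 1.4165332023904713
world d cm [ 0.0781 -0.1837 -8.7978] tool now cm [8.7979 0.0369 0.1928] tool after turn [8.7978 0.0501 0.1932] turn deg [-0.0571  0.0026 -0.0876]
[-0.0068 -0.0001  0.0028 -0.0046 -0.0027 -0.0013]
[[317.024  249.1815]]
```

View pics/w3.png

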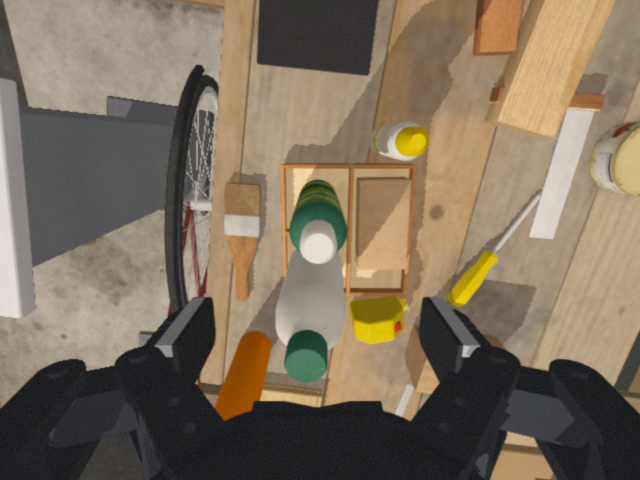

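Request:
drive_tool --plan '[[[2,0.1,0,0,0,0,1],[2,0,0,0,0,0,1],[2,0,0,0,0,0,1],[1.5,0,0,0,0,0,1],[0,0,0,0,0,0,1]]]'

```text
clock: 3.27
tcp_pos: [0.5388, 0.0757, 0.1932]
orientation: [0.534, 0.461, 0.536, -0.463]
wrist_force: [-0.2, -0.5, -0.3]
finger_gap: 0.0854
```

Request:
drive_tool --plan '[[[0.5,0,0,0,0,0,1],[0.5,0,0,0,0,0,1],[0,0,0,0,0,0,1],[0,0,0,0,0,0,1],[0,0,0,0,0,0,1]]]'

```text
clock: 3.68
tcp_pos: [0.5412, 0.0752, 0.1868]
orientation: [0.535, 0.463, 0.535, -0.462]
wrist_force: [-0.1, -0.3, 0.2]
finger_gap: 0.0857
```

```bash
python3 -c "
from h import *
go([.541,.077,.184],8.5)
im=env.read_camera('wrist');cv2.imwrite('pics/w4.png',im[:,:,::-1])
im=env.read_camera('scene');cv2.imwrite('pics/s4.png',cv2.resize(im[90:300,200:440,::-1],None,fx=2.8,fy=2.8))"
```

```text
t 3.68 tcp [0.5412 0.0752 0.1868] yaw 8.32 toolx [ 0.0013  0.0001 -1.    ] gap 0.08566996667859782 F [-0.1291 -0.3113  0.1983] q6 1.4166229410686348
world d cm [-0.0164  0.1835 -0.2785] tool now cm [ 0.2785  0.01   -0.184 ] tool after turn [ 0.2785  0.0109 -0.1839] turn deg [-0.181   0.0082 -0.0761]
```

View pics/w4.png

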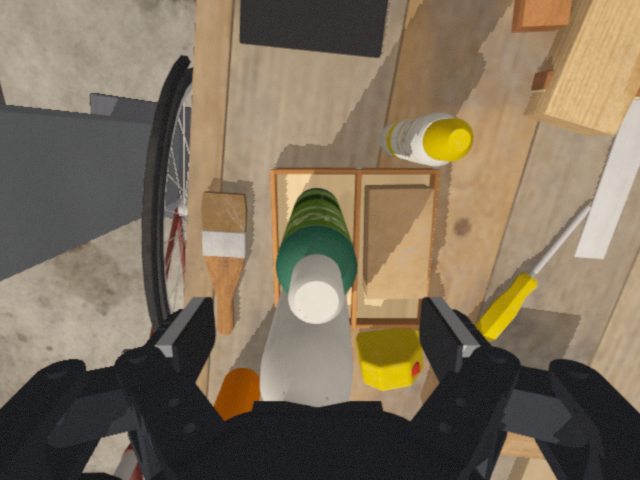

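View pics/s4.png

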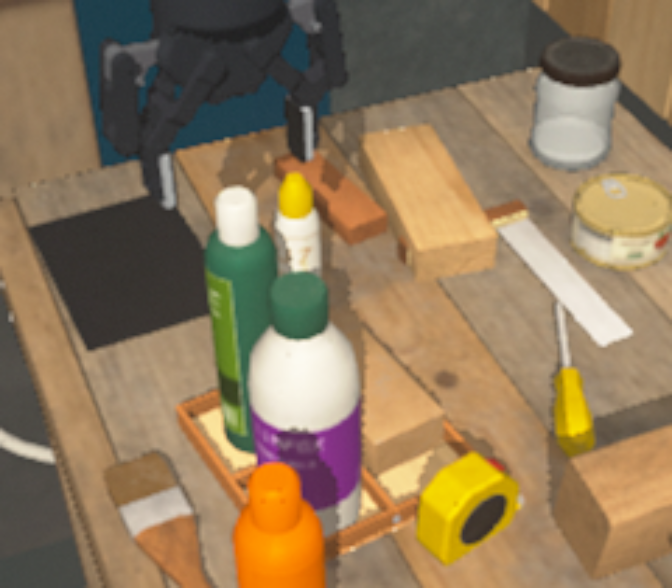

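```bash
python3 -c "
from h import *
for z in (.187,.2,.214,.23): print(z,proj('scene',[.541,.075,z]))
A=np.array([.989,.147,0])*.05
for z in (.187,.2,.214,.23): print(z,(proj('scene',np.array([.541,.075,z])-A)-[200,90])*2.8,(proj('scene',np.array([.541,.075,z])+A)-[200,90])*2.8)
"
```

```text
0.187 [[284.7692 172.2551]]
0.2 [[284.2292 166.2168]]
0.214 [[283.6333 159.5536]]
0.23 [[282.9334 151.7269]]
0.187 [[165.7754 255.8549]] [[305.8966 205.8565]]
0.2 [[163.3717 238.875 ]] [[305.2034 189.0313]]
0.214 [[160.7177 220.1278]] [[304.4389 170.4748]]
0.23 [[157.5984 198.0929]] [[303.5415 148.6906]]
```

```bash
python3 -c "
from h import *
im=env.read_camera('side');cv2.imwrite('pics/d4.png',cv2.resize(im[70:270,220:420,::-1],None,fx=3,fy=3))
st=env.get_state();print(wproj([st['tcp_pos'],[.541,.077,.214]],st))
A=R(st['orientation']);print(wproj([st['tcp_pos']+A@np.array([x,y,0]) for x in (0,-.013,-.03,-.04) for y in (.0425,-.0425)],st))
for z in (.187,.2,.214,.23): 
  A=np.array([.989,.147,0])*.05;print(z,(proj('side',np.array([.541,.075,z])-A)-[220,70])*3,(proj('side',np.array([.541,.075,z])+A)-[220,70])*3)
"
```

```text
[[316.221  279.8155]
 [316.7515 300.1107]]
[[397.3346 279.8286]
 [235.1112 279.8024]
 [403.2501 290.3053]
 [229.0726 290.2766]
 [412.4417 306.5839]
 [219.6899 306.5513]
 [418.8255 317.89  ]
 [213.1733 317.8545]]
0.187 [[186.7907 295.9225]] [[326.9881 264.1591]]
0.2 [[185.6856 282.51  ]] [[327.3284 250.6782]]
0.214 [[184.4696 267.7516]] [[327.7027 235.8506]]
0.23 [[183.0459 250.4718]] [[328.1408 218.4979]]
```

View pics/d4.png

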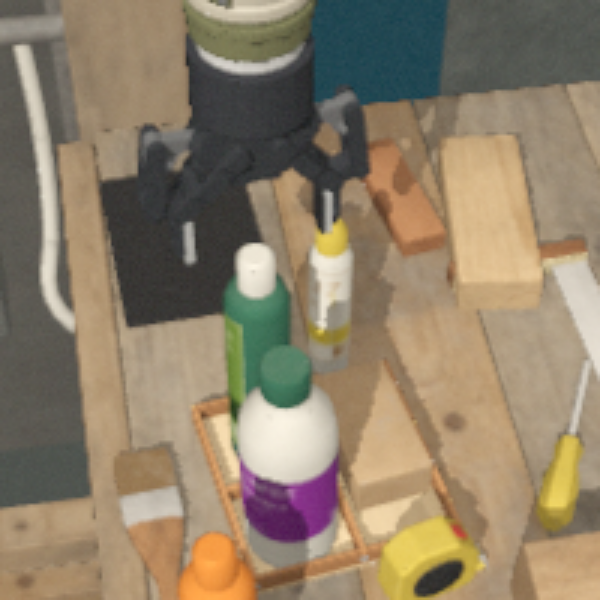

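Request:
drive_tool --plan '[[[0.8,0,-0.1,0,0,0,1],[0.8,0,0,0,0,0,1],[0,0,0,0,0,0,1],[0,0,0,0,0,0,1],[0,0,0,0,0,0,1]]]'

```text
clock: 4.25
tcp_pos: [0.5403, 0.0761, 0.1697]
orientation: [0.535, 0.462, 0.535, -0.463]
wrist_force: [-0.9, 1.1, -0.0]
finger_gap: 0.0856
```

Request:
drive_tool --plan '[[[0,0,0,0,0,0,0.5],[0,0,0,0,0,0,0.5],[0,0,0,0,0,0,0.5],[0,0,0,0,0,0,0.5],[0,0,0,0,0,0,0.5]]]' --squeeze 30

```text
clock: 4.67
tcp_pos: [0.5406, 0.0762, 0.1701]
orientation: [0.535, 0.463, 0.535, -0.462]
wrist_force: [0.1, 0.4, -0.5]
finger_gap: 0.0427
```

```bash
python3 -c "
from h import *
go([.541,.077,.17],8.5)
im=env.read_camera('wrist');cv2.imwrite('pics/w5.png',im[:,:,::-1])
im=env.read_camera('side');cv2.imwrite('pics/d5.png',cv2.resize(im[70:270,220:420,::-1],None,fx=3,fy=3))"
```

```text
t 4.67 tcp [0.5406 0.0762 0.1701] yaw 8.32 toolx [ 0.0003  0.0001 -1.    ] gap 0.04267141419464782 F [ 0.0646  0.4344 -0.5347] q6 1.4184185046250788
world d cm [ 0.0382  0.0845 -0.0146] tool now cm [ 0.0147  0.05   -0.0781] tool after turn [ 0.0146  0.0503 -0.0779] turn deg [-0.1799 -0.0019 -0.0183]
```

View pics/w5.png

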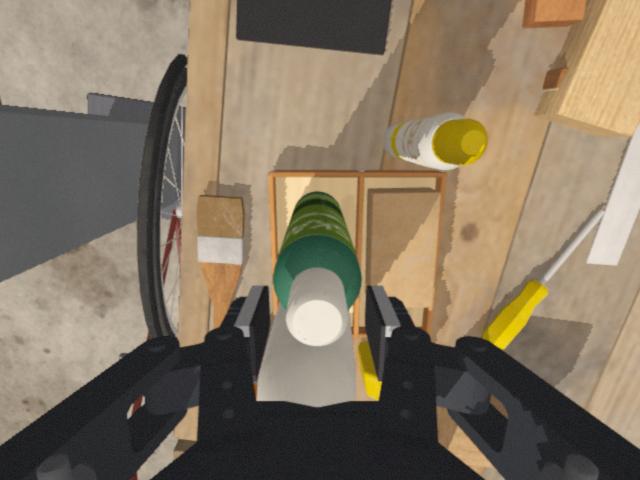

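View pics/d5.png

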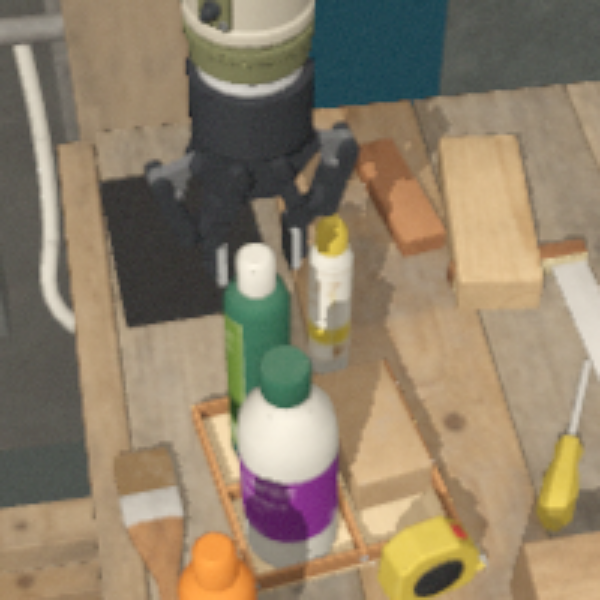

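Request:
drive_tool --plan '[[[0,0,0,0,0,0,0.1],[0,0,0,0,0,0,0.1],[0,0,0,0,0,0,0.1],[0,0,0,0,0,0,0.1],[0,0,0,0,0,0,0.1]]]' --squeeze 50

```text
clock: 5.18
tcp_pos: [0.5408, 0.0761, 0.1703]
orientation: [0.535, 0.463, 0.535, -0.462]
wrist_force: [-0.6, -0.3, 2.3]
finger_gap: 0.0243
```

Request:
drive_tool --plan '[[[0,0,0,0,0,0,0.1],[-0.5,0,0,0,0,0,0.1],[-0.5,0,0,0,0,0,0.1],[-0.5,0,0,0,0,0,0.1],[-0.5,0,0,0,0,0,0.1]]]'

```text
clock: 5.6
tcp_pos: [0.5403, 0.0761, 0.1901]
orientation: [0.535, 0.462, 0.535, -0.463]
wrist_force: [0.1, 0.3, -2.7]
finger_gap: 0.0241
```

```bash
python3 -c "
from h import *
go([.541,.077,.24],8.5)
im=env.read_camera('wrist');cv2.imwrite('pics/w6.png',im[:,:,::-1])
im=env.read_camera('side');cv2.imwrite('pics/d6.png',cv2.resize(im[70:270,220:420,::-1],None,fx=3,fy=3))"
```

```text
t 5.6 tcp [0.5403 0.0761 0.1901] yaw 8.32 toolx [-0.0009  0.0001 -1.    ] gap 0.02405687411260761 F [ 0.1212  0.3462 -2.7144] q6 1.4184542985975734
world d cm [0.0741 0.0856 4.9875] tool now cm [-4.9875  0.0816 -0.0751] tool after turn [-4.9875  0.086  -0.0737] turn deg [-0.184  -0.0131  0.0476]
```

View pics/d6.png

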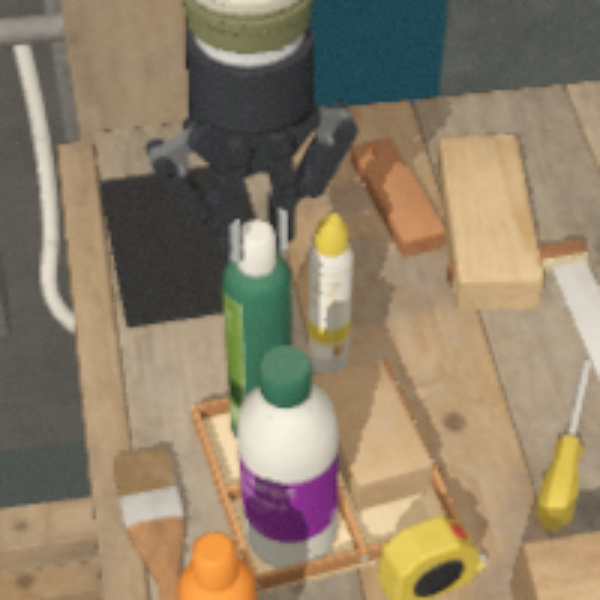

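Request:
drive_tool --plan '[[[-2,0,0,0,0,0,0.1],[-2,0,0,0,0,0,0.1],[-0.5,0,0,0,0,0,0.1],[0,0,-1,0,0,0,0.1],[0,0,-2,0,0,0,0.1]]]'

```text
clock: 6.12
tcp_pos: [0.5367, 0.105, 0.2345]
orientation: [0.535, 0.463, 0.534, -0.463]
wrist_force: [1.1, 0.8, -3.7]
finger_gap: 0.0238
```

Request:
drive_tool --plan '[[[0,0,-3,0,0,0,0.1],[0,0,-3,0,0,0,0.1],[0,0.2,-3,0,0,0,0.1],[0,0.2,-3,0,0,0,0.1],[0,0.2,-3,0,0,0,0.1]]]'

```text
clock: 6.53
tcp_pos: [0.5192, 0.257, 0.2334]
orientation: [0.535, 0.462, 0.535, -0.463]
wrist_force: [0.2, -0.5, -2.9]
finger_gap: 0.0238
```

Request:
drive_tool --plan '[[[0,0.2,-3,0,0,0,0.1],[0,0,-3,0,0,0,0.1],[0,0,-2,0,0,0,0.1],[0,0,-1,0,0,0,0.1],[0,0,0,0,0,0,0.1]]]'

```text
clock: 6.95
tcp_pos: [0.508, 0.3466, 0.2333]
orientation: [0.535, 0.461, 0.536, -0.462]
wrist_force: [0.4, -0.7, -3.0]
finger_gap: 0.0238
```

Request:
drive_tool --plan '[[[0,0,0,0,0,0,0.1],[0,0,0,0,0,0,0.1],[0,0,0,0,0,0,0.1],[0,0,0,0,0,0,0.1],[0,0,0,0,0,0,0.1]]]'

```text
clock: 7.37
tcp_pos: [0.5098, 0.3434, 0.2352]
orientation: [0.535, 0.463, 0.535, -0.463]
wrist_force: [-0.2, 0.2, -3.1]
finger_gap: 0.0237
```

```bash
python3 -c "
from h import *
go([.507,.3545,.1705],8.5)
im=env.read_camera('wrist');cv2.imwrite('pics/w7.png',im[:,:,::-1])"
```

```text
t 7.37 tcp [0.5098 0.3434 0.2352] yaw 8.22 toolx [ 0.0003  0.0001 -1.    ] gap 0.023704302377091046 F [-0.2284  0.2216 -3.0768] q6 1.8896180076823392
world d cm [-0.2806  1.1054 -6.4742] tool now cm [ 6.4742 -0.1217 -1.1338] tool after turn [ 6.4742 -0.1141 -1.1347] turn deg [-0.276  -0.0029 -0.0189]
```

View pics/w7.png

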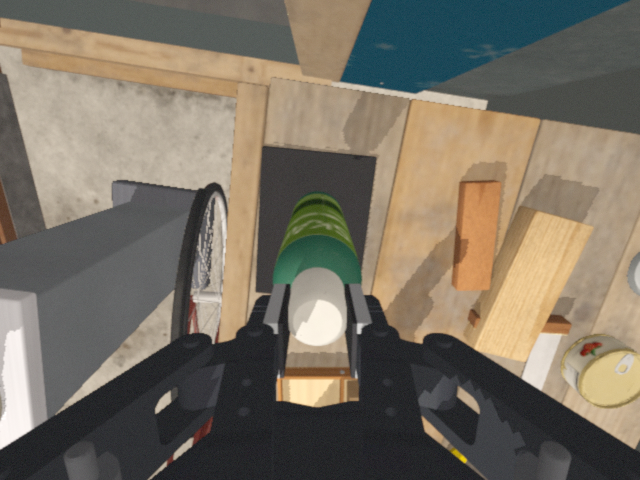

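Request:
drive_tool --plan '[[[2,0,-1.1,0,0,0,0.1],[2,0,0,0,0,0,0.1],[1,0,0,0,0,0,0.1],[0.7,0,0,0,0,0,0.1],[0.3,0,0,0,0,0,0.1]]]'

```text
clock: 7.83
tcp_pos: [0.5074, 0.3547, 0.1739]
orientation: [0.535, 0.462, 0.535, -0.463]
wrist_force: [-0.4, -1.1, -2.9]
finger_gap: 0.024
```

Request:
drive_tool --plan '[[[0.2,0,0,0,0,0,0.1],[0.2,0,0,0,0,0,0.1],[0,0,0,0,0,0,0.1],[0,0,0,0,0,0,0.1],[0,0,0,0,0,0,0.1]]]'

```text
clock: 8.25
tcp_pos: [0.5082, 0.3555, 0.1717]
orientation: [0.535, 0.463, 0.535, -0.462]
wrist_force: [-0.0, 0.7, -3.0]
finger_gap: 0.024
```

Request:
drive_tool --plan '[[[0.1,0,0,0,0,0,0.1],[0.1,0,0,0,0,0,0.1],[0.1,0,0,0,0,0,0.1],[0,0,0,0,0,0,0.1],[0,0,0,0,0,0,0.1]]]'

```text
clock: 8.67
tcp_pos: [0.5084, 0.3557, 0.1693]
orientation: [0.535, 0.463, 0.535, -0.462]
wrist_force: [0.1, -0.2, 5.0]
finger_gap: 0.0239
```

Contact with the mat (the force went from -3 to +5 N). Opening gently, then retreating straight up.

Request:
drive_tool --plan '[[[0,0,0,0,0,0,0.35],[0,0,0,0,0,0,0.45],[0,0,0,0,0,0,0.7],[0,0,0,0,0,0,1],[0,0,0,0,0,0,1]]]'

```text
clock: 9.08
tcp_pos: [0.5077, 0.3553, 0.1677]
orientation: [0.535, 0.462, 0.535, -0.463]
wrist_force: [-0.1, 0.3, 0.5]
finger_gap: 0.0733
```

Request:
drive_tool --plan '[[[0,0,0,0,0,0,1],[-1.5,0,0,0,0,0,1],[-2.5,0,0,0,0,0,1],[-2.5,0,0,0,0,0,1],[-1.5,0,0,0,0,0,1]]]'

```text
clock: 9.5
tcp_pos: [0.5083, 0.3556, 0.2506]
orientation: [0.535, 0.463, 0.535, -0.462]
wrist_force: [0.4, -0.1, 0.0]
finger_gap: 0.0851
```

```bash
python3 -c "
from h import *
go([.552,-.014,.26],8.5)
im=env.read_camera('scene');cv2.imwrite('pics/s8.png',im[:,:,::-1])"
```

```text
t 9.5 tcp [0.5083 0.3556 0.2506] yaw 8.31 toolx [ 0.0023  0.0013 -1.    ] gap 0.08508555063767198 F [ 0.3511 -0.0749  0.014 ] q6 1.9067715543698422
world d cm [  4.3677 -36.9606   0.9406] tool now cm [-0.9769 -1.0205 37.2029] tool after turn [-0.9406 -1.1434 37.2002] turn deg [-0.1857 -0.0519 -0.1392]
```

View pics/s8.png

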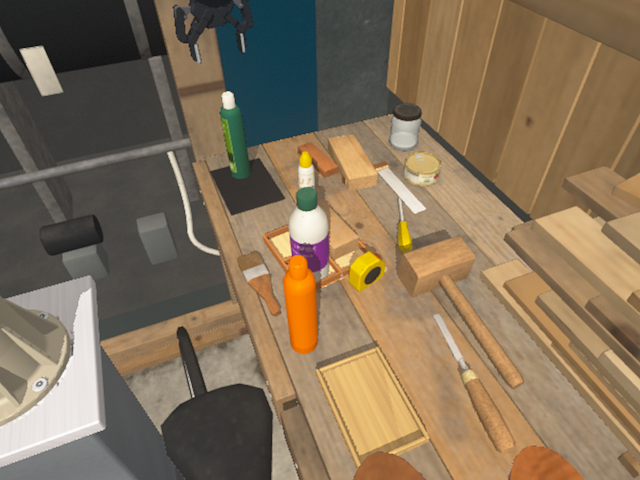

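Request:
drive_tool --plan '[[[-0.5,0,2,0,0,0,1],[-0.5,0,3.5,0,0,0,1],[0,0,3.5,0,0,0,1],[0,0,3.5,0,0,0,1],[0,0,3.5,0,0,0,1]]]'

```text
clock: 9.97
tcp_pos: [0.5308, 0.1958, 0.2576]
orientation: [0.535, 0.462, 0.535, -0.462]
wrist_force: [-0.5, -0.4, -0.4]
finger_gap: 0.0851
```

Request:
drive_tool --plan '[[[0,-0.2,3.5,0,0,0,1],[0,-0.2,3.5,0,0,0,1],[0,-0.2,3.5,0,0,0,1],[0,-0.2,3.5,0,0,0,1],[0,-0.2,3.5,0,0,0,1]]]'

```text
clock: 10.38
tcp_pos: [0.5461, 0.0208, 0.2576]
orientation: [0.535, 0.462, 0.535, -0.462]
wrist_force: [0.3, 0.1, -0.3]
finger_gap: 0.0852
```

Request:
drive_tool --plan '[[[0,0,2.5,0,0,0,1],[0,0,1.2,0,0,0,1],[0,0,0,0,0,0,1],[0,0,0,0,0,0,1],[0,0,0,0,0,0,1]]]'

```text
clock: 10.8
tcp_pos: [0.5515, -0.0132, 0.2578]
orientation: [0.535, 0.462, 0.535, -0.462]
wrist_force: [-0.1, 0.7, 0.4]
finger_gap: 0.0852
```

```bash
python3 -c "
from h import *
go([.552,-.014,.26],8.5)
st=env.get_state();im=env.read_camera('wrist');cv2.imwrite('pics/w9.png',im[:,:,::-1]);print(st['qvel'])
np.save('w9.npy',np.r_[st['tcp_pos'],st['orientation']])
print(wproj([.552,-.014,.213],st))"
```

```text
t 10.8 tcp [ 0.5515 -0.0132  0.2578] yaw 8.36 toolx [-0.0004  0.0007 -1.    ] gap 0.08524503741886831 F [-0.079   0.6956  0.3607] q6 1.2549968500570725
world d cm [ 0.0503 -0.0769  0.2208] tool now cm [-0.2208  0.0385  0.0832] tool after turn [-0.2208  0.0384  0.0835] turn deg [-0.1384 -0.0404  0.0176]
[ 0.0169 -0.0054 -0.0007  0.0019 -0.001  -0.0032]
[[316.9953 253.8918]]
```

View pics/w9.png

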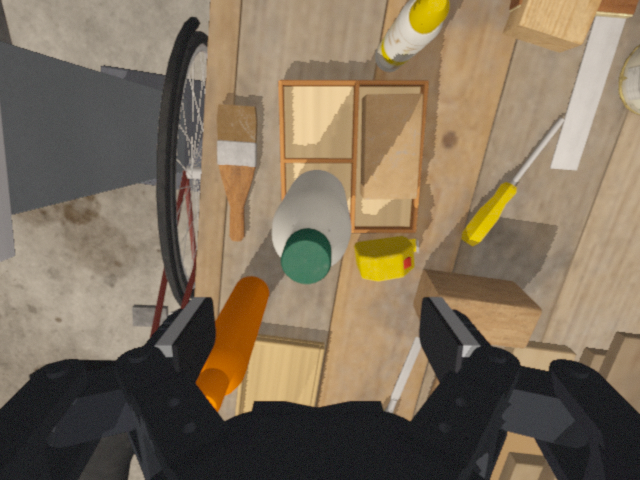

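```bash
python3 - <<'E'
from h import *
a=np.load('w9.npy');st=dict(tcp_pos=a[:3],orientation=a[3:])
im=cv2.imread('pics/w9.png');h=cv2.cvtColor(im,cv2.COLOR_BGR2HSV)
m=cv2.inRange(h,(70,80,30),(95,255,255));m[:200]=0;m[300:]=0;m[:,:260]=0;m[:,350:]=0
c=max(cv2.findContours(m,0,2)[0],key=cv2.contourArea);print(cv2.boundingRect(c))
for n,uv,z in [("cap",(306,257.5),.213),("FL",(281.5,82),.021),("RL",(427,82),.021),("RR",(417.5,231),.021)]: print(n,wonz(uv,st,z))
cv2.imwrite('pics/w9c.png',cv2.resize(im[70:240,270:440],None,fx=3.5,fy=3.5,interpolation=2))
E
```

```text
(281, 229, 50, 54)
cap [ 0.5453 -0.0175  0.213 ]
FL [0.4953 0.109  0.021 ]
RL [0.65   0.1317 0.021 ]
RR [ 0.6773 -0.0317  0.021 ]
```

View pics/w9c.png

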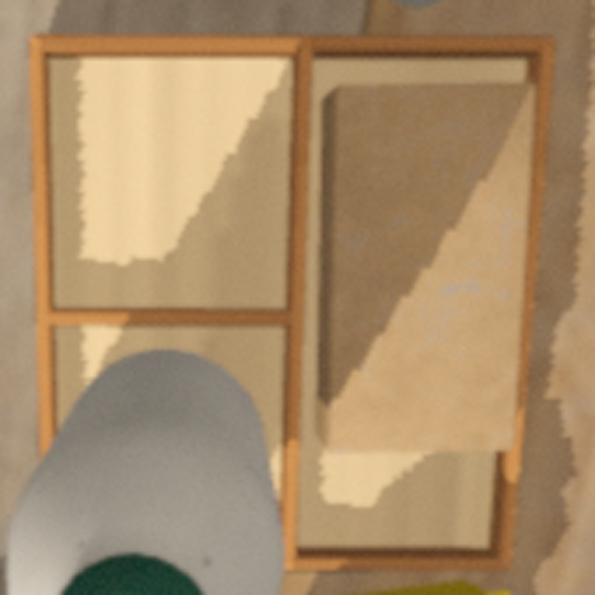

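```bash
python3 - <<'E'
from h import *
a=np.load('w9.npy');st=dict(tcp_pos=a[:3],orientation=a[3:])
C=lambda u,v:(270+u/3.5,70+v/3.5)
for n,uv,z in [("FL",C(31,37),.021),("RL",C(554,37),.021),("RR",C(512,570),.021),("midR",C(290,570),.021),("cork-y rear",C(515,450),.041),("cork-y front",C(328,450),.041),("+y rear",C(532,85),.041),("+y front",C(336,88),.041)]: print(n,wonz(uv,st,z))
go([.546,-.0175,.173],8.4)
E
```

```text
FL [0.4923 0.1099 0.021 ]
RL [0.651  0.1333 0.021 ]
RR [ 0.6764 -0.0342  0.021 ]
midR [ 0.6004 -0.0454  0.021 ]
cork-y rear [0.6617 0.0093 0.041 ]
cork-y front [0.6026 0.0006 0.041 ]
+y rear [0.6422 0.1159 0.041 ]
+y front [0.5853 0.1067 0.041 ]
t 10.85 tcp [ 0.5515 -0.0129  0.2579] yaw 8.4 toolx [-0.0002  0.0005 -1.    ] gap 0.08563287970185818 F [ 0.4283 -0.1399  0.1879] q6 1.2549021243040506
world d cm [-0.5527 -0.4573 -8.4912] tool now cm [ 8.491  -0.6125  0.3763] tool after turn [ 8.4912 -0.6136  0.3717] turn deg [ 0.0023 -0.0313  0.0074]
```

Request:
drive_tool --plan '[[[1,-0.3,0.2,0,0,0,1],[2,-0.3,0.2,0,0,0,1],[2,0,0,0,0,0,1],[2,0,0,0,0,0,1],[1,0,0,0,0,0,1]]]'

```text
clock: 11.27
tcp_pos: [0.545, -0.0173, 0.1757]
orientation: [0.535, 0.461, 0.536, -0.462]
wrist_force: [0.3, 0.1, -0.3]
finger_gap: 0.0855
```

Request:
drive_tool --plan '[[[0.5,0,0,0,0,0,0.7],[0,0,0,0,0,0,0.6],[0,0,0,0,0,0,0.6],[0,0,0,0,0,0,0.6],[0,0,0,0,0,0,0.6]]]'

```text
clock: 11.68
tcp_pos: [0.5472, -0.019, 0.1742]
orientation: [0.536, 0.463, 0.534, -0.462]
wrist_force: [0.0, 0.2, -0.3]
finger_gap: 0.0514
```

```bash
python3 -c "
from h import *
go([.546,-.0175,.173],8.4)
st=env.get_state();im=env.read_camera('wrist');cv2.imwrite('pics/w10.png',im[:,:,::-1])
im=env.read_camera('side');cv2.imwrite('pics/d10.png',cv2.resize(im[100:300,220:420,::-1],None,fx=3,fy=3))"
```

```text
t 11.68 tcp [ 0.5472 -0.019   0.1742] yaw 8.33 toolx [ 0.0022 -0.0003 -1.    ] gap 0.05136842179783083 F [ 0.0104  0.2207 -0.3218] q6 1.2439430946041157
world d cm [-0.1219  0.154  -0.1218] tool now cm [ 0.1215 -0.0986 -0.1701] tool after turn [ 0.1218 -0.0981 -0.1701] turn deg [-0.0712  0.0332 -0.1208]
```

View pics/w10.png

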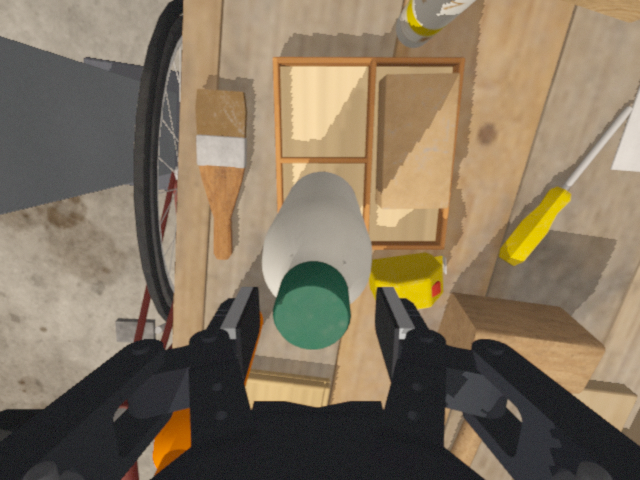

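View pics/d10.png

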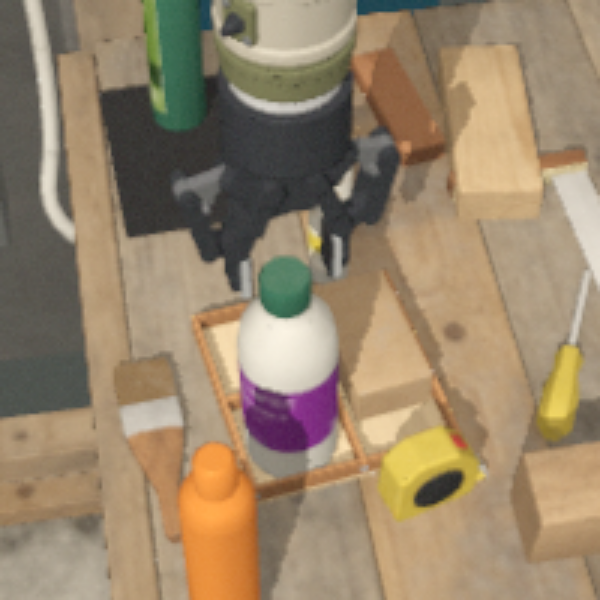

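```bash
python3 -c "
from h import *
st=env.get_state();t=st['tcp_pos']
print(wproj([[t[0],t[1],.213],[t[0],t[1],.196]],st))
c=[t[0],t[1],0];
o=wonz((312,305),st,.213);print(o-t)"
```

```text
[[316.1562 316.8345]
 [316.1888 298.6159]]
[-0.0025  0.0051  0.0391]
```

Request:
drive_tool --plan '[[[0.1,-0.2,-0.2,0,0,0,0.6],[0,0,0,0,0,0,0.6],[0,0,0,0,0,0,0.2],[0,0,0,0,0,0,0.2],[0,0,0,0,0,0,0.2]]]' --squeeze 60

```text
clock: 12.2
tcp_pos: [0.5445, -0.0175, 0.1725]
orientation: [0.535, 0.463, 0.535, -0.462]
wrist_force: [-0.4, -0.7, 2.9]
finger_gap: 0.0318
```

Request:
drive_tool --plan '[[[0,0,0,0,0,0,0.2],[0,0,0,0,0,0,0.2],[0,0,0,0,0,0,0.2],[0,0,0,0,0,0,0.2],[0,0,0,0,0,0,0.2]]]'

```text
clock: 12.62
tcp_pos: [0.5445, -0.0174, 0.1725]
orientation: [0.535, 0.463, 0.535, -0.462]
wrist_force: [-0.3, -0.8, 5.0]
finger_gap: 0.0315
```

Request:
drive_tool --plan '[[[-0.5,0,0,0,0,0,0.2],[-0.5,0,0,0,0,0,0.2],[-0.5,0,0,0,0,0,0.2],[-0.5,0,0,0,0,0,0.2],[0,0,0,0,0,0,0.2]]]'

```text
clock: 13.03
tcp_pos: [0.5445, -0.0174, 0.193]
orientation: [0.535, 0.463, 0.535, -0.462]
wrist_force: [-0.2, 0.2, -2.4]
finger_gap: 0.0317
```

```bash
python3 -c "
from h import *
go([.511,.2655,.24],8.4)
im=env.read_camera('side');cv2.imwrite('pics/d11.png',cv2.resize(im[100:300,220:420,::-1],None,fx=3,fy=3))"
```

```text
t 13.03 tcp [ 0.5445 -0.0174  0.193 ] yaw 8.32 toolx [ 0.0011 -0.     -1.    ] gap 0.03173507817748732 F [-0.2114  0.1858 -2.3669] q6 1.2462700669392113
world d cm [-3.3517 28.2863  4.7033] tool now cm [ -4.7075   0.7805 -28.4727] tool after turn [ -4.7033   0.8164 -28.4724] turn deg [-0.0824  0.0103 -0.0612]
```

View pics/d11.png

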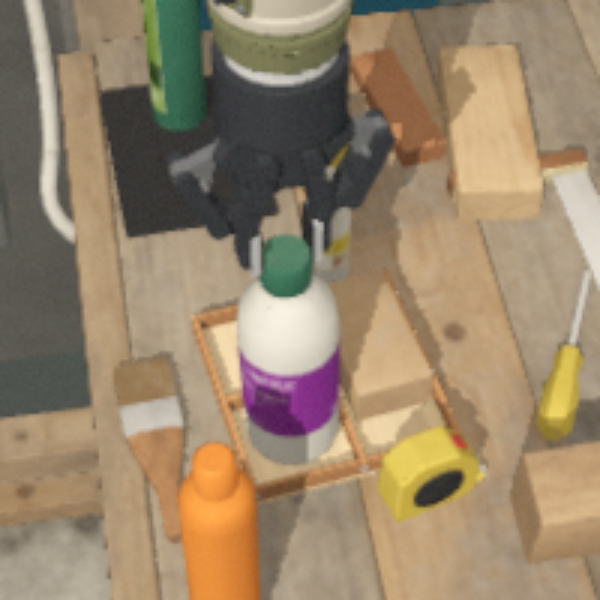

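Request:
drive_tool --plan '[[[-1.5,0,0,0,0,0,0.2],[-1.5,0,0,0,0,0,0.2],[-1.3,0,0,0,0,0,0.2],[0,0,-1,0,0,0,0.2],[0,0,-2,0,0,0,0.2]]]'

```text
clock: 13.5
tcp_pos: [0.5406, 0.0114, 0.2352]
orientation: [0.535, 0.463, 0.534, -0.463]
wrist_force: [-1.2, 1.2, -2.7]
finger_gap: 0.0315
```

Request:
drive_tool --plan '[[[0,0.2,-3,0,0,0,0.2],[0,0.2,-3,0,0,0,0.2],[0,0.2,-3,0,0,0,0.2],[0,0.2,-3,0,0,0,0.2],[0,0,-3,0,0,0,0.2]]]'

```text
clock: 13.92
tcp_pos: [0.5252, 0.1639, 0.2339]
orientation: [0.535, 0.462, 0.535, -0.463]
wrist_force: [0.6, 0.1, -3.0]
finger_gap: 0.0315
```

Request:
drive_tool --plan '[[[0,0,-3,0,0,0,0.2],[0,0,-3,0,0,0,0.2],[0,0,-2.5,0,0,0,0.2],[0,0,-1.5,0,0,0,0.2],[0,0,-0.5,0,0,0,0.2]]]'

```text
clock: 14.33
tcp_pos: [0.5092, 0.2688, 0.2338]
orientation: [0.535, 0.461, 0.536, -0.462]
wrist_force: [-0.7, -1.3, -2.5]
finger_gap: 0.0315
```

Request:
drive_tool --plan '[[[0,0,0,0,0,0,0.2],[0,0,0,0,0,0,0.2],[0,0,0,0,0,0,0.2],[0,0,0,0,0,0,0.2],[0,0,0,0,0,0,0.2]]]'

```text
clock: 14.75
tcp_pos: [0.5111, 0.2648, 0.2351]
orientation: [0.535, 0.463, 0.535, -0.463]
wrist_force: [-0.4, -0.3, -2.1]
finger_gap: 0.0315
```

```bash
python3 -c "
from h import *
go([.511,.2655,.1715],8.4)
im=env.read_camera('side');cv2.imwrite('pics/d12.png',cv2.resize(im[60:260,200:400,::-1],None,fx=3,fy=3))"
```

```text
t 14.75 tcp [0.5111 0.2648 0.2351] yaw 8.22 toolx [ 0.0002 -0.     -1.    ] gap 0.03147575249435683 F [-0.3591 -0.3196 -2.1486] q6 1.7659559703265122
world d cm [-0.0114  0.0682 -6.3569] tool now cm [ 6.3569 -0.0026 -0.0694] tool after turn [ 6.3569 -0.0013 -0.0691] turn deg [-0.1786  0.0021 -0.0094]
```

View pics/d12.png

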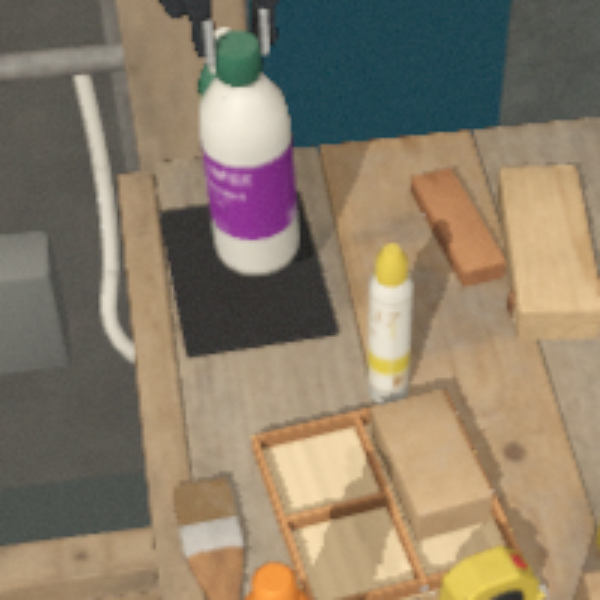

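Request:
drive_tool --plan '[[[2,0,0,0,0,0,0.2],[2,0,0,0,0,0,0.2],[1,0,0,0,0,0,0.2],[0.7,0,0,0,0,0,0.2],[0.2,0,0,0,0,0,0.2]]]'

```text
clock: 15.22
tcp_pos: [0.5102, 0.2653, 0.1748]
orientation: [0.534, 0.462, 0.535, -0.463]
wrist_force: [0.2, 0.9, -1.6]
finger_gap: 0.0317
```

Request:
drive_tool --plan '[[[0.2,0,0,0,0,0,0.2],[0.2,0,0,0,0,0,0.2],[0.1,0,0,0,0,0,0.2],[0,0,0,0,0,0,0.2],[0,0,0,0,0,0,0.2]]]'

```text
clock: 15.63
tcp_pos: [0.5112, 0.266, 0.1717]
orientation: [0.535, 0.463, 0.535, -0.462]
wrist_force: [-0.4, 1.0, -1.4]
finger_gap: 0.0317
```

Request:
drive_tool --plan '[[[0.1,0,0,0,0,0,0.2],[0.1,0,0,0,0,0,0.2],[0,0,0,0,0,0,0.2],[0,0,0,0,0,0,0.2],[0,0,0,0,0,0,0.2]]]'

```text
clock: 16.05
tcp_pos: [0.512, 0.266, 0.1715]
orientation: [0.536, 0.464, 0.534, -0.461]
wrist_force: [-1.0, -1.3, 7.1]
finger_gap: 0.0319
```

Contact. Releasing and going up.

Request:
drive_tool --plan '[[[0,0,0,0,0,0,0.45],[0,0,0,0,0,0,0.55],[0,0,0,0,0,0,0.7],[0,0,0,0,0,0,1],[0,0,0,0,0,0,1]]]'

```text
clock: 16.47
tcp_pos: [0.5107, 0.2659, 0.1688]
orientation: [0.535, 0.462, 0.535, -0.462]
wrist_force: [0.4, -0.6, -0.2]
finger_gap: 0.0806
```

Request:
drive_tool --plan '[[[-0.5,0,0,0,0,0,1],[-1.5,0,0,0,0,0,1],[-2.5,0,0,0,0,0,1],[-2.5,0,0,0,0,0,1],[-1.5,0,0,0,0,0,1]]]'

```text
clock: 16.88
tcp_pos: [0.5114, 0.2661, 0.2569]
orientation: [0.535, 0.463, 0.534, -0.462]
wrist_force: [0.0, -0.2, -0.1]
finger_gap: 0.0853
```

```bash
python3 -c "
from h import *
go([.622,.056,.25],8.4)
im=env.read_camera('side');cv2.imwrite('pics/d13.png',im[:,:,::-1])"
```

```text
t 16.88 tcp [0.5114 0.2661 0.2569] yaw 8.32 toolx [ 0.0026  0.001  -1.    ] gap 0.08528292539782553 F [ 0.0326 -0.2419 -0.1385] q6 1.7660889215177085
world d cm [ 11.0634 -21.0079  -0.6876] tool now cm [ 0.6955  7.9051 22.3881] tool after turn [ 0.6876  7.8759 22.3987] turn deg [-0.0796 -0.034  -0.1533]
```

View pics/d13.png

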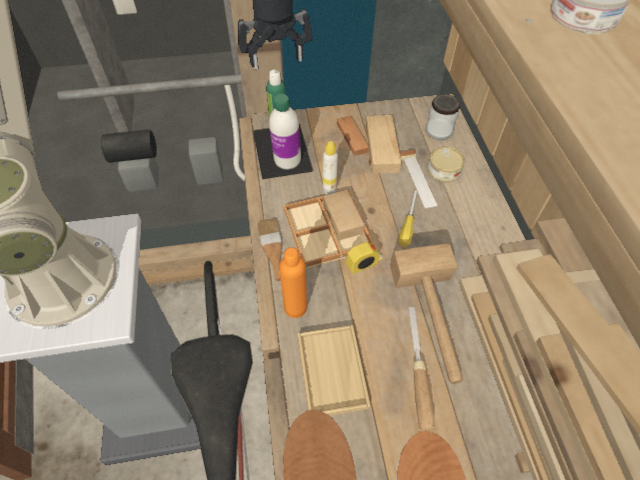

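Request:
drive_tool --plan '[[[-0.5,0,0,-7,0,0,1],[0,0,0,-7,0,0,1],[0,0,0,-7,0,0,1],[0,0,0,-7,0,0,1],[0,0,0,-7,0,0,1]]]'

```text
clock: 17.35
tcp_pos: [0.5107, 0.2658, 0.2588]
orientation: [0.65, 0.278, 0.65, -0.278]
wrist_force: [-0.0, -0.5, -0.1]
finger_gap: 0.0853
```

Request:
drive_tool --plan '[[[0,0,0,-7,0,0,1],[0,0,0,-7,0,0,1],[0,0,0,-7,0,0,1],[0,0,0,-7,0,0,1],[0,0,0,-7,0,0,1]]]'

```text
clock: 17.77
tcp_pos: [0.5107, 0.2658, 0.2587]
orientation: [0.703, 0.07, 0.704, -0.07]
wrist_force: [0.6, 0.3, -0.1]
finger_gap: 0.0856
```

Request:
drive_tool --plan '[[[0,0,0,-7,0,0,1],[0,0,0,-7,0,0,1],[0,0,0,-7,0,0,1],[0,0,0,-7,0,0,1],[0,0,0,-7,0,0,1]]]'

```text
clock: 18.18
tcp_pos: [0.5107, 0.2658, 0.2587]
orientation: [0.692, -0.145, 0.692, 0.145]
wrist_force: [-0.9, 1.0, -0.6]
finger_gap: 0.0856
```

Request:
drive_tool --plan '[[[0,0,0,-7,0,0,1],[0,0,0,-7,0,0,1],[0,0,0,-7,0,0,1],[0,0,0,-7,0,0,1],[0,0,0,-7,0,0,1]]]'

```text
clock: 18.6
tcp_pos: [0.5106, 0.2658, 0.2587]
orientation: [0.616, -0.346, 0.617, 0.346]
wrist_force: [-0.2, -0.8, -0.4]
finger_gap: 0.0855
```

Request:
drive_tool --plan '[[[0,0,0,-7,0,0,1],[0,0,0,-7,0,0,1],[0,0,0,-7,0,0,1],[0,0,0,-7,0,0,1],[0,0,0,-7,0,0,1]]]'

```text
clock: 19.02
tcp_pos: [0.5107, 0.2658, 0.2587]
orientation: [0.484, -0.516, 0.484, 0.516]
wrist_force: [-0.5, -0.5, -0.0]
finger_gap: 0.0852
```

```bash
python3 -c "
from h import *
go([.622,.056,.25],9)"
```

```text
t 19.02 tcp [0.5107 0.2658 0.2587] yaw -176.34 toolx [-0.0005 -0.0001 -1.    ] gap 0.08521707476339413 F [-0.5191 -0.4838 -0.0289] q6 -1.2943169743308083
world d cm [ 11.1346 -20.9798  -0.8679] tool now cm [  0.864   -9.7711 -21.6486] tool after turn [  0.8679  -7.7155 -22.4633] turn deg [-5.3351 -0.0007 -0.0277]
```

Request:
drive_tool --plan '[[[0,0,0,-5.4,0,0,1],[0,-1,-2,0,0,0,1],[0,-1.2,-3.4,0,0,0,1],[0,-1.2,-3.4,0,0,0,1],[0,-1.2,-3.4,0,0,0,1]]]'

```text
clock: 19.43
tcp_pos: [0.575, 0.1514, 0.2588]
orientation: [0.46, -0.537, 0.46, 0.537]
wrist_force: [1.0, -0.4, 0.8]
finger_gap: 0.0852
```

Request:
drive_tool --plan '[[[0,-1.1,-3.4,0,0,0,1],[0,-1,-3.4,0,0,0,1],[0,-0.7,-2.3,0,0,0,1],[0,-0.3,-1.2,0,0,0,1],[0,0,0,0,0,0,1]]]'

```text
clock: 19.85
tcp_pos: [0.6217, 0.0526, 0.2581]
orientation: [0.461, -0.536, 0.462, 0.536]
wrist_force: [0.1, 0.1, 0.1]
finger_gap: 0.0855
```

Request:
drive_tool --plan '[[[0,0,0,0,0,0,1],[0,0,0,0,0,0,1],[0,0,0,0,0,0,1],[0,0,0,0,0,0,1],[0,0,0,0,0,0,1]]]'

```text
clock: 20.27
tcp_pos: [0.6206, 0.0564, 0.2593]
orientation: [-0.46, 0.537, -0.46, -0.537]
wrist_force: [0.5, -0.5, -0.1]
finger_gap: 0.0856
```

```bash
python3 -c "
from h import *
go([.622,.056,.25],9)
st=env.get_state();im=env.read_camera('wrist');cv2.imwrite('pics/w14.png',im[:,:,::-1]);print(st['qvel'])
np.save('w14.npy',np.r_[st['tcp_pos'],st['orientation']])
print(wproj([.622,.056,.041],st))"
```

```text
t 20.27 tcp [0.6206 0.0564 0.2593] yaw -171.18 toolx [ 0.0004  0.0001 -1.    ] gap 0.0855778820148214 F [ 0.5392 -0.5385 -0.0748] q6 -1.7630337798960978
world d cm [ 0.1362 -0.036  -0.933 ] tool now cm [ 0.9331 -0.1287 -0.0566] tool after turn [ 0.933  -0.1289 -0.0569] turn deg [-0.1773  0.0051  0.0229]
[-0.0073  0.0021  0.0026 -0.0008  0.0003 -0.0008]
[[316.2674 203.1304]]
```

View pics/w14.png

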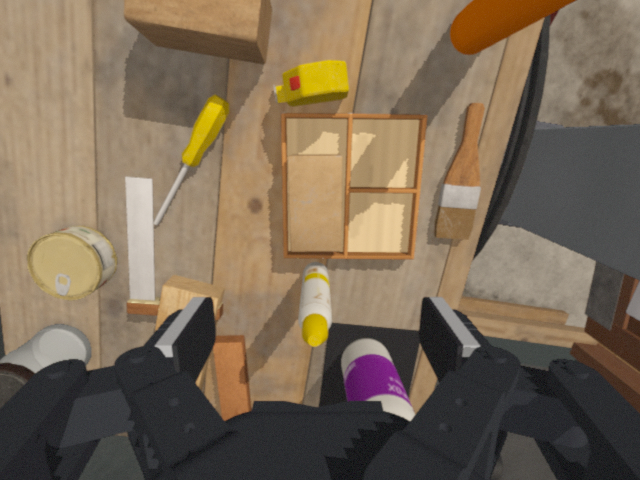

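Request:
drive_tool --plan '[[[2,-0.1,0,0,0,0,1],[3.5,0,0,0,0,0,1],[3.5,0,0,0,0,0,1],[3.5,0,0,0,0,0,1],[3,0,0,0,0,0,1]]]'

```text
clock: 20.73
tcp_pos: [0.6211, 0.0558, 0.102]
orientation: [0.46, -0.536, 0.46, 0.537]
wrist_force: [0.1, 0.0, -0.2]
finger_gap: 0.0855
```

Request:
drive_tool --plan '[[[3,0,0,0,0,0,1],[2.5,0,0,0,0,0,1],[1.5,0,0,0,0,0,1],[0.7,0,0,0,0,0,1],[0,0,0,0,0,0,1]]]'

```text
clock: 21.15
tcp_pos: [0.6204, 0.0557, 0.0252]
orientation: [0.46, -0.536, 0.461, 0.538]
wrist_force: [-0.9, 0.1, -0.4]
finger_gap: 0.0852
```

```bash
python3 -c "
from h import *
go([.622,.056,.00],9)
st=env.get_state();im=env.read_camera('wrist');cv2.imwrite('pics/w15.png',im[:,:,::-1])
im=env.read_camera('side');cv2.imwrite('pics/d15.png',cv2.resize(im[130:290,250:450,::-1],None,fx=4,fy=3.7))"
```

```text
t 21.15 tcp [0.6204 0.0557 0.0252] yaw -171.26 toolx [-0.0034  0.0003 -1.    ] gap 0.08519116254193314 F [-0.9061  0.1262 -0.3968] q6 -1.7627675561048401
world d cm [ 0.157   0.0334 -2.517 ] tool now cm [ 2.5165 -0.1687  0.0071] tool after turn [ 2.517  -0.1603  0.0084] turn deg [-0.2568  0.0458 -0.1916]
```

View pics/w15.png

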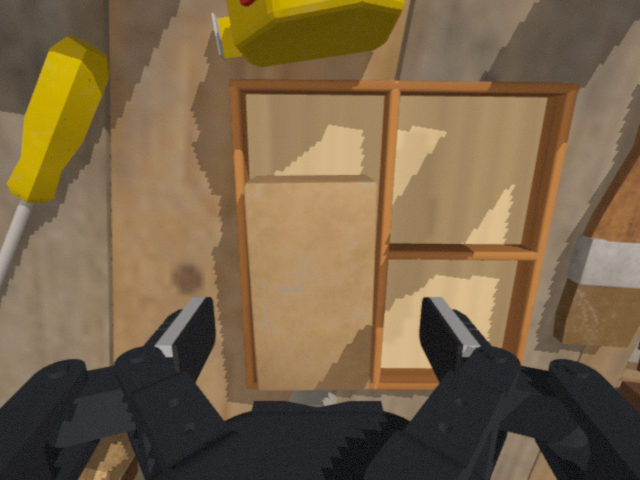

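View pics/d15.png

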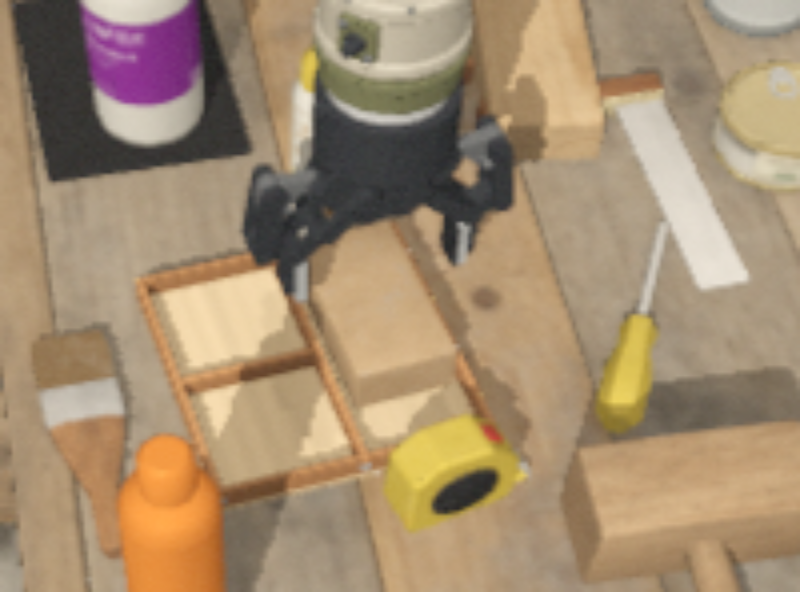

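Request:
drive_tool --plan '[[[1,-0.2,0,0,0,0,1],[1,0,0,0,0,0,1],[0.4,0,0,0,0,0,1],[0,0,0,0,0,0,1],[0,0,0,0,0,0,1]]]'

```text
clock: 21.67
tcp_pos: [0.6235, 0.0556, 0.0025]
orientation: [0.46, -0.536, 0.461, 0.537]
wrist_force: [0.6, -0.5, 0.4]
finger_gap: 0.0849
```

Request:
drive_tool --plan '[[[0,0,0,0,0,0,0.8],[0,0,0,0,0,0,0.8],[0,0,0,0,0,0,0.8],[0,0,0,0,0,0,0.8],[0,0,0,0,0,0,0.8]]]' --squeeze 25

```text
clock: 22.08
tcp_pos: [0.6241, 0.0556, 0.0032]
orientation: [-0.461, 0.537, -0.46, -0.536]
wrist_force: [-0.3, 0.0, -0.4]
finger_gap: 0.0684
```

```bash
python3 -c "
from h import *
go([.622,.056,.00],9)
st=env.get_state();im=env.read_camera('wrist');cv2.imwrite('pics/w16.png',im[:,:,::-1])
im=env.read_camera('scene');cv2.imwrite('pics/s16.png',cv2.resize(im[150:310,240:440,::-1],None,fx=4,fy=3.7))
im=env.read_camera('side');cv2.imwrite('pics/d16.png',cv2.resize(im[130:290,250:450,::-1],None,fx=4,fy=3.7))"
```

```text
t 22.08 tcp [0.6241 0.0556 0.0032] yaw -171.28 toolx [ 0.0004  0.0001 -1.    ] gap 0.06843832605236963 F [-0.2724  0.017  -0.3729] q6 -1.7621951592508676
world d cm [-0.2136  0.0437 -0.3242] tool now cm [0.3241 0.2047 0.0755] tool after turn [0.3242 0.2042 0.0765] turn deg [-0.2844  0.0006  0.0257]
```

View pics/s16.png

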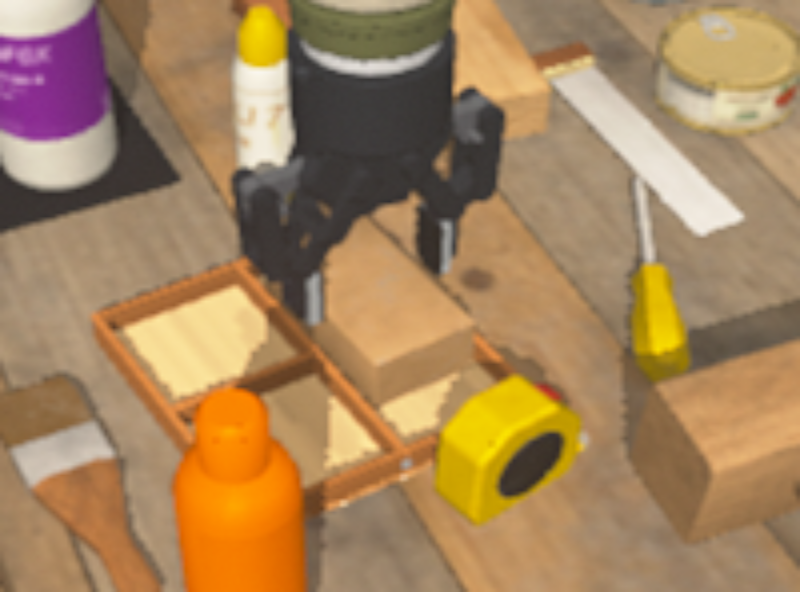

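View pics/d16.png

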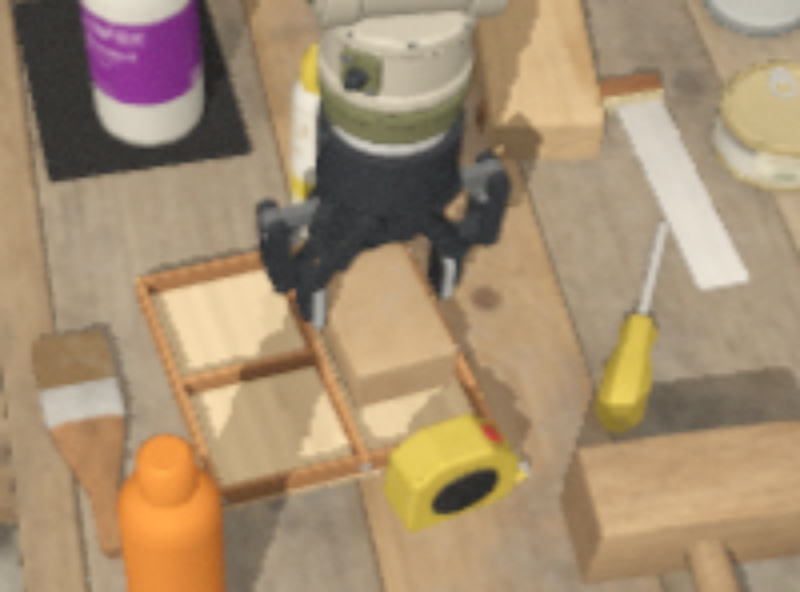

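Request:
drive_tool --plan '[[[0.2,0.1,0,0,0,0,0.8],[0,0,0,0,0,0,0.6],[0,0,0,0,0,0,0.6],[0,0,0,0,0,0,0.6],[0,0,0,0,0,0,0.6]]]' --squeeze 35

```text
clock: 22.65
tcp_pos: [0.6229, 0.0554, 0.001]
orientation: [0.461, -0.537, 0.461, 0.537]
wrist_force: [-0.2, -0.1, 0.5]
finger_gap: 0.0592
```

Request:
drive_tool --plan '[[[0,0,0,0,0,0,0.6],[0,0,0,0,0,0,0.6],[-0.5,0,0,0,0,0,0.6],[-1,0,0,0,0,0,0.6],[-1,0,0,0,0,0,0.6]]]'

```text
clock: 23.07
tcp_pos: [0.6227, 0.0554, 0.0266]
orientation: [0.46, -0.536, 0.461, 0.537]
wrist_force: [-0.1, -0.3, -0.8]
finger_gap: 0.0591
```

Request:
drive_tool --plan '[[[-1.5,0,0,0,0,0,0.6],[-2,0,0,0,0,0,0.6],[-3,0,0,0,0,0,0.6],[-3,0,0,0,0,0,0.6],[-3,0,0,0,0,0,0.6]]]'

```text
clock: 23.48
tcp_pos: [0.6229, 0.0554, 0.1536]
orientation: [-0.461, 0.537, -0.46, -0.536]
wrist_force: [1.0, -0.1, 0.3]
finger_gap: 0.059
```

Request:
drive_tool --plan '[[[-3,0,0,0,0,0,0.6],[-3,0,0,0,0,0,0.6],[-3,0,0,0,0,0,0.6],[-2,0,0,0,0,0,0.6],[0,0,0,0,0,0,0.6]]]'

```text
clock: 23.9
tcp_pos: [0.6251, 0.0554, 0.2682]
orientation: [-0.463, 0.539, -0.458, -0.534]
wrist_force: [0.5, -0.6, 0.9]
finger_gap: 0.0588
```

```bash
python3 -c "
from h import *
go([.5325,-.296,.28],2)
st=env.get_state();im=env.read_camera('wrist');cv2.imwrite('pics/w17.png',im[:,:,::-1])
im=env.read_camera('side');cv2.imwrite('pics/d17.png',im[:,:,::-1])
im=env.read_camera('scene');cv2.imwrite('pics/s17.png',cv2.resize(im[330:480,300:440,::-1],None,fx=4,fy=4))
cv2.imwrite('pics/d17c.png',cv2.resize(env.read_camera('side')[310:430,280:390,::-1],None,fx=5,fy=5))"
```

```text
t 23.9 tcp [0.6251 0.0554 0.2682] yaw -171.28 toolx [ 0.0105 -0.0003 -0.9999] gap 0.0587952509161165 F [ 0.4515 -0.6272  0.8567] q6 -1.762586366529937
world d cm [ -9.2642 -35.1355   1.1836] tool now cm [ -1.2687  14.473  -33.3264] tool after turn [ -1.1836  10.4847 -34.7908] turn deg [ 6.723  -0.0752  0.5952]
```

View pics/d17.png

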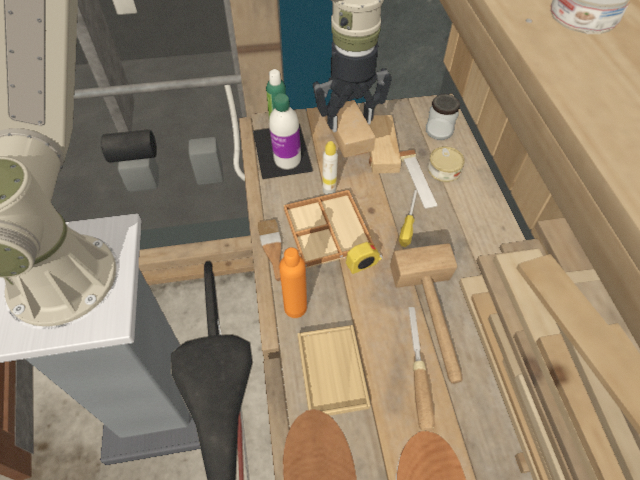

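View pics/s17.png

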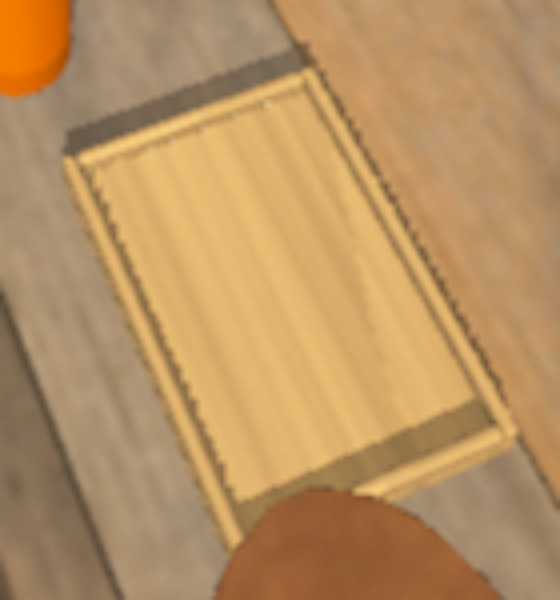

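View pics/d17c.png

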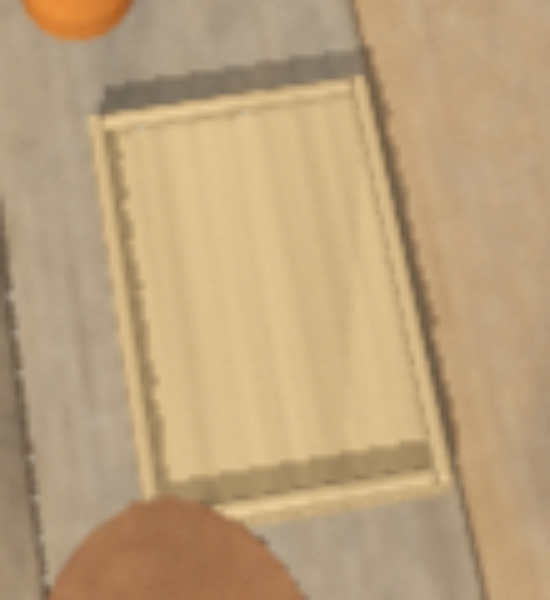

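```bash
python3 -c "
from h import *
S=lambda u,v:(300+u/4,330+v/4); D=lambda u,v:(280+u/5,310+v/5)
for c in [(66,158),(312,68),(514,432)]: print('scene',onz('scene',S(*c),.017))
for c in [(92,116),(362,76),(450,484)]: print('side',onz('side',D(*c),.017))
go([.5325,-.296,.28],2)"
```

```text
scene [ 0.4813 -0.2163  0.017 ]
scene [ 0.5901 -0.2174  0.017 ]
scene [ 0.5881 -0.3769  0.017 ]
side [ 0.4806 -0.2159  0.017 ]
side [ 0.5889 -0.2162  0.017 ]
side [ 0.5884 -0.3781  0.017 ]
t 24.1 tcp [0.6224 0.0554 0.2602] yaw -171.29 toolx [-0.0013  0.0001 -1.    ] gap 0.05849297897912037 F [ 0.1326 -1.3396 -0.4922] q6 -1.7625301431309395
world d cm [ -8.9923 -35.1406   1.9793] tool now cm [ -1.9723  14.2152 -33.3718] tool after turn [ -1.9793  10.2132 -34.8053] turn deg [ 6.7147  0.0139 -0.0714]
```

View pics/w17.png

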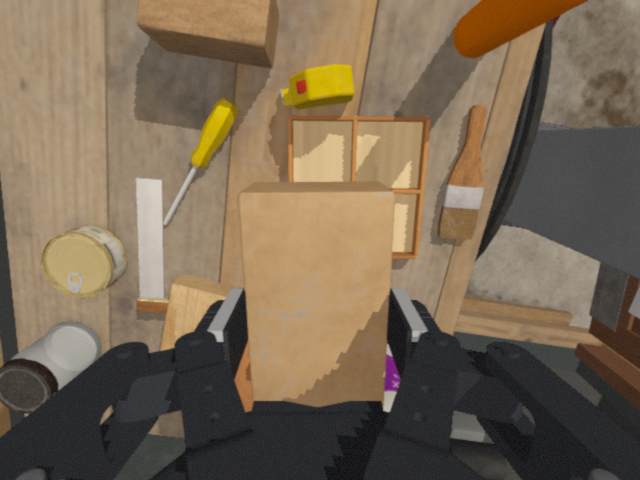

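Request:
drive_tool --plan '[[[0,0,0,4.5,0,0,0.6],[0,0,0,4.3,0,0,0.6],[0,0.3,-1.5,0,0,0,0.6],[0,0.8,-3,0,0,0,0.6],[0,0.8,-3.3,0,0,0,0.6]]]'

```text
clock: 24.52
tcp_pos: [0.6028, -0.0225, 0.2592]
orientation: [0.499, -0.5, 0.5, 0.502]
wrist_force: [-0.1, -0.6, 0.0]
finger_gap: 0.0585
```

Request:
drive_tool --plan '[[[0,0.8,-3.3,0,0,0,0.6],[0,0.9,-3.3,0,0,0,0.6],[0,0.9,-3.3,0,0,0,0.6],[0,0.9,-3.3,0,0,0,0.6],[0,0.9,-3.3,0,0,0,0.6]]]'

```text
clock: 24.93
tcp_pos: [0.5579, -0.1893, 0.2596]
orientation: [0.5, -0.499, 0.5, 0.501]
wrist_force: [1.0, -0.4, 0.0]
finger_gap: 0.0586
```

Request:
drive_tool --plan '[[[0,0.9,-3.3,0,0,0,0.6],[0,0.8,-3.3,0,0,0,0.6],[0,0.6,-2.5,0,0,0,0.6],[0,0.2,-1.5,0,0,0,0.6],[0,0,-0.3,0,0,0,0.6]]]'

```text
clock: 25.35
tcp_pos: [0.533, -0.2992, 0.2595]
orientation: [0.501, -0.498, 0.501, 0.5]
wrist_force: [0.0, 0.1, -1.0]
finger_gap: 0.059
```

Request:
drive_tool --plan '[[[0,0,0,0,0,0,0.6],[0,0,0,0,0,0,0.6],[0,0,0,0,0,0,0.6],[0,0,0,0,0,0,0.6],[0,0,0,0,0,0,0.6]]]'

```text
clock: 25.77
tcp_pos: [0.5349, -0.2952, 0.2612]
orientation: [-0.5, 0.5, -0.5, -0.5]
wrist_force: [-0.3, 1.0, -1.3]
finger_gap: 0.0589
```

```bash
python3 -c "
from h import *
go([.5345,-.297,.06],-.3)
st=env.get_state();im=env.read_camera('wrist');cv2.imwrite('pics/w18.png',im[:,:,::-1])"
```

```text
t 25.77 tcp [ 0.5349 -0.2952  0.2612] yaw -179.97 toolx [ 0.0003  0.0001 -1.    ] gap 0.05890926682516807 F [-0.2598  0.9935 -1.336 ] q6 -2.2070848138299364
world d cm [ -0.0421  -0.1814 -20.1197] tool now cm [20.1197  0.0475 -0.1829] tool after turn [20.1197  0.0412 -0.1816] turn deg [0.3346 0.0046 0.0149]
```

View pics/w18.png

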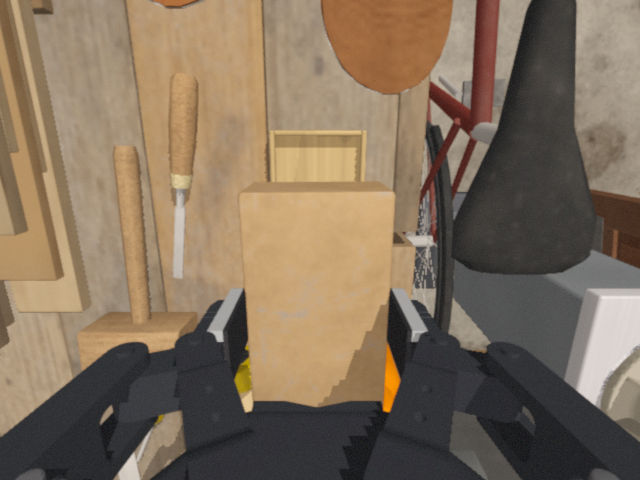

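```bash
python3 -c "
from h import *
st=env.get_state()
o1,d1=ray('side',(320,410));o2,d2=ray('scene',(388,454));o3,d3=wray((388,93),st)
def x(o1,d1,o2,d2):
  t=np.linalg.lstsq(np.stack([d1,-d2],1),o2-o1,rcond=None)[0];print(o1+t[0]*d1,o2+t[1]*d2)
x(o1,d1,o3,d3);x(o2,d2,o3,d3);x(o1,d1,o2,d2)
im=env.read_camera('side')[300:480,240:480,::-1];cv2.imwrite('pics/d18.png',cv2.resize(im,None,fx=3.3,fy=3.3))"
```

```text
[ 0.4922 -0.4059  0.1426] [ 0.4811 -0.3994  0.144 ]
[ 0.4922 -0.4107  0.1467] [ 0.4817 -0.399   0.1473]
[ 0.4918 -0.4081  0.1502] [ 0.4916 -0.4114  0.1492]
```

View pics/d18.png

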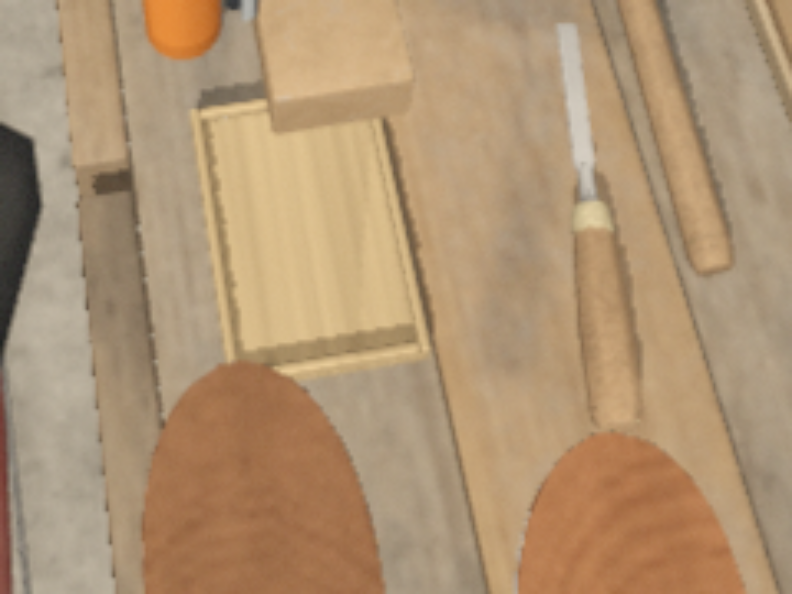

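The brown oval near the tray reaches about y=-0.41 at z≈0.147, close to where the wrist camera would come down. I'm turning the tool half round so the camera sits on the free side.

Request:
drive_tool --plan '[[[0,0,0,7,0,0,0.6],[0,0,0,7,0,0,0.6],[0,0,0,7,0,0,0.6],[0,0,0,7,0,0,0.6],[0,0,0,7,0,0,0.6]]]'

```text
clock: 26.28
tcp_pos: [0.5346, -0.2961, 0.2611]
orientation: [0.628, -0.324, 0.628, 0.324]
wrist_force: [1.0, 0.2, -0.9]
finger_gap: 0.0586
```

Request:
drive_tool --plan '[[[0,0,0,7,0,0,0.6],[0,0,0,7,0,0,0.6],[0,0,0,7,0,0,0.6],[0,0,0,7,0,0,0.6],[0,0,0,7,0,0,0.6]]]'

```text
clock: 26.7
tcp_pos: [0.5346, -0.2961, 0.2611]
orientation: [0.697, -0.12, 0.697, 0.12]
wrist_force: [0.6, 0.3, -0.9]
finger_gap: 0.059
```

Request:
drive_tool --plan '[[[0,0,0,7,0,0,0.6],[0,0,0,7,0,0,0.6],[0,0,0,7,0,0,0.6],[0,0,0,7,0,0,0.6],[0,0,0,7,0,0,0.6]]]'

```text
clock: 27.12
tcp_pos: [0.5346, -0.2961, 0.2611]
orientation: [0.701, 0.095, 0.701, -0.095]
wrist_force: [0.0, 0.7, 0.0]
finger_gap: 0.0588
```

Request:
drive_tool --plan '[[[0,0,0,7,0,0,0.6],[0,0,0,7,0,0,0.6],[0,0,0,7,0,0,0.6],[0,0,0,7,0,0,0.6],[0,0,0,7,0,0,0.6]]]'

```text
clock: 27.53
tcp_pos: [0.5346, -0.2961, 0.2611]
orientation: [0.64, 0.301, 0.64, -0.301]
wrist_force: [-0.2, -0.6, 0.0]
finger_gap: 0.0591
```

Request:
drive_tool --plan '[[[0,0,0,7,0,0,0.6],[0,0,0,7,0,0,0.6],[0,0,0,7,0,0,0.6],[0,0,0,7,0,0,0.6],[0,0,0,7,0,0,0.6]]]'

```text
clock: 27.95
tcp_pos: [0.5346, -0.2961, 0.2611]
orientation: [0.52, 0.48, 0.52, -0.479]
wrist_force: [-0.5, 1.0, -1.3]
finger_gap: 0.059
```

Request:
drive_tool --plan '[[[0,0,0,5,0,0,0.6],[0,0,0,0,0,0,0.6],[0,0,0,0,0,0,0.6],[0,0,0,0,0,0,0.6],[0,0,0,0,0,0,0.6]]]'

```text
clock: 28.37
tcp_pos: [0.5345, -0.2964, 0.261]
orientation: [0.5, 0.5, 0.5, -0.5]
wrist_force: [0.0, -1.1, 0.4]
finger_gap: 0.059
```

```bash
python3 -c "
from h import *
go([.5345,-.293,.002],-.3)
st=env.get_state();im=env.read_camera('wrist');cv2.imwrite('pics/w19.png',im[:,:,::-1])"
```

```text
t 28.37 tcp [ 0.5345 -0.2964  0.261 ] yaw 0.02 toolx [ 0.0001  0.     -1.    ] gap 0.058953713957914024 F [ 0.0115 -1.1133  0.3571] q6 0.9329119551067392
world d cm [ -0.001    0.3365 -25.9028] tool now cm [25.9028 -0.004  -0.3361] tool after turn [25.9028 -0.0028 -0.3364] turn deg [ 0.3176 -0.0009 -0.0067]
```

View pics/w19.png

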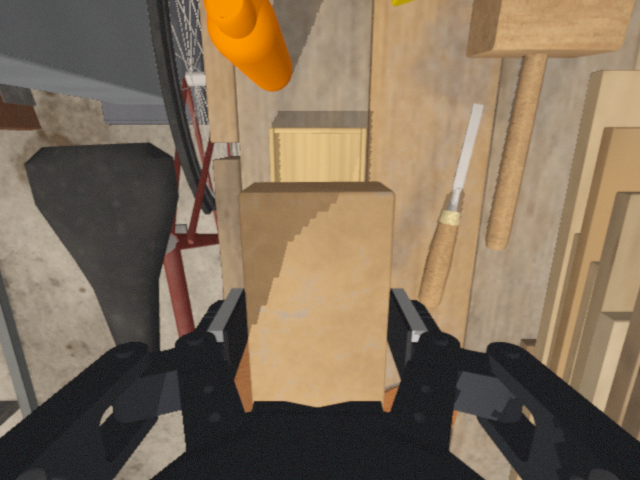

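Request:
drive_tool --plan '[[[2,0,-0.3,0,0,0,0.6],[3.5,0,0,0,0,0,0.6],[3.5,0,0,0,0,0,0.6],[3.5,0,0,0,0,0,0.6],[3,0,0,0,0,0,0.6]]]'

```text
clock: 28.83
tcp_pos: [0.5339, -0.293, 0.1039]
orientation: [0.5, 0.5, 0.5, -0.5]
wrist_force: [-0.2, 0.4, -1.4]
finger_gap: 0.0591
```

Request:
drive_tool --plan '[[[3,0,0,0,0,0,0.6],[2.5,0,0,0,0,0,0.6],[1.5,0,0,0,0,0,0.6],[1,0,0,0,0,0,0.6],[0.3,0,0,0,0,0,0.6]]]'

```text
clock: 29.25
tcp_pos: [0.5335, -0.2927, 0.021]
orientation: [0.499, 0.5, 0.501, -0.5]
wrist_force: [-0.9, 0.1, 0.4]
finger_gap: 0.0588
```

Request:
drive_tool --plan '[[[0,0,0,0,0,0,0.6],[0,0,0,0,0,0,0.6],[0,0,0,0,0,0,0.6],[0,0,0,0,0,0,0.6],[0,0,0,0,0,0,0.6]]]'

```text
clock: 29.67
tcp_pos: [0.5352, -0.2939, 0.0241]
orientation: [0.5, 0.5, 0.499, -0.5]
wrist_force: [0.7, 0.2, -1.7]
finger_gap: 0.0588
```

```bash
python3 -c "
from h import *
go([.5345,-.293,.002],-.3)
im=env.read_camera('side')[250:430,240:480,::-1];cv2.imwrite('pics/d20.png',cv2.resize(im,None,fx=3.3,fy=3.3))"
```

```text
t 29.67 tcp [ 0.5352 -0.2939  0.0241] yaw -0.08 toolx [ 0.0017 -0.0011 -1.    ] gap 0.05877139629797823 F [ 0.6849  0.2373 -1.6838] q6 0.9384425673333976
world d cm [-0.0679  0.0904 -2.2119] tool now cm [ 2.2117 -0.0716 -0.0926] tool after turn [ 2.2119 -0.0683 -0.09  ] turn deg [ 0.2242  0.0605 -0.0953]
```

View pics/d20.png

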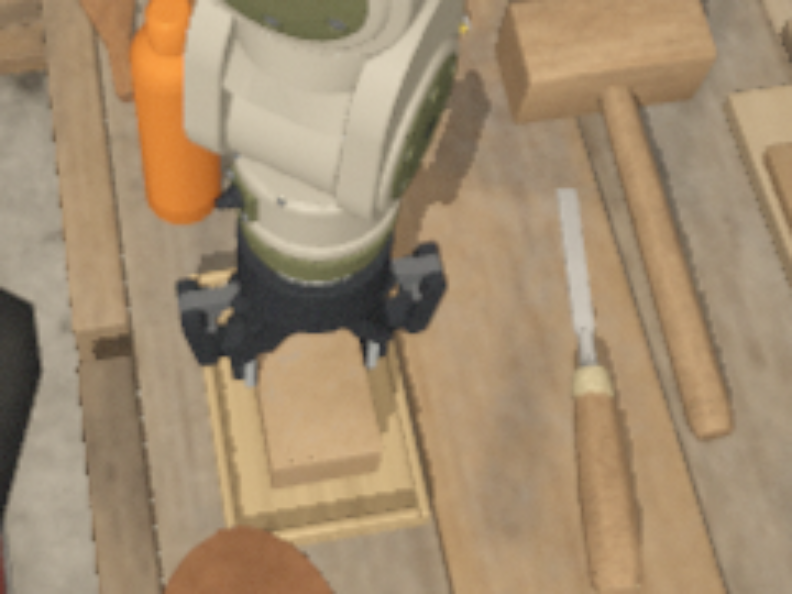

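Request:
drive_tool --plan '[[[0.8,0,0,0,0,0,0.6],[0.5,0,0,0,0,0,0.6],[0.4,0,0,0,0,0,0.6],[0.2,0,0,0,0,0,0.6],[0,0,0,0,0,0,0.6]]]'

```text
clock: 30.13
tcp_pos: [0.5338, -0.293, 0.0028]
orientation: [-0.499, -0.5, -0.5, 0.5]
wrist_force: [1.2, -0.5, -0.6]
finger_gap: 0.0588
```

Request:
drive_tool --plan '[[[0.2,0,0,0,0,0,0.6],[0,0,0,0,0,0,0.6],[0,0,0,0,0,0,0.6],[0,0,0,0,0,0,0.6],[0,0,0,0,0,0,0.6]]]'

```text
clock: 30.55
tcp_pos: [0.5347, -0.2936, 0.0022]
orientation: [0.5, 0.5, 0.5, -0.5]
wrist_force: [-0.3, -0.1, -0.9]
finger_gap: 0.0591
```

Request:
drive_tool --plan '[[[0.1,0,0,0,0,0,0.6],[0.1,0,0,0,0,0,0.6],[0,0,0,0,0,0,0.6],[0,0,0,0,0,0,0.6],[0,0,0,0,0,0,0.6]]]'

```text
clock: 30.97
tcp_pos: [0.5348, -0.2936, 0.0009]
orientation: [0.5, 0.5, 0.499, -0.5]
wrist_force: [-1.6, 0.1, 5.5]
finger_gap: 0.059
```

Request:
drive_tool --plan '[[[0,0,0,0,0,0,0.85],[0,0,0,0,0,0,0.85],[0,0,0,0,0,0,0.9],[0,0,0,0,0,0,1],[-0.5,0,0,0,0,0,1]]]'

```text
clock: 31.38
tcp_pos: [0.5337, -0.2929, 0.004]
orientation: [-0.499, -0.5, -0.5, 0.5]
wrist_force: [-0.9, 0.6, -0.4]
finger_gap: 0.0851
```

Request:
drive_tool --plan '[[[-1.5,0,0,0,0,0,1],[-2.5,0,0,0,0,0,1],[-3.5,0,0,0,0,0,1],[-3.5,0,0,0,0,0,1],[-3.5,0,0,0,0,0,1]]]'

```text
clock: 31.8
tcp_pos: [0.5341, -0.2932, 0.1516]
orientation: [-0.499, -0.5, -0.5, 0.5]
wrist_force: [-0.0, -0.7, -1.0]
finger_gap: 0.0856
```

Request:
drive_tool --plan '[[[-3.5,0,0,0,0,0,1],[-3.5,0,0,0,0,0,1],[-3,0,0,0,0,0,1],[-1.5,0,0,0,0,0,1],[0,0,0,0,0,0,1]]]'

```text
clock: 32.22
tcp_pos: [0.536, -0.2946, 0.2702]
orientation: [0.502, 0.501, 0.497, -0.5]
wrist_force: [0.2, -0.5, -0.2]
finger_gap: 0.0855
```

```bash
python3 -c "
from h import *
go([.511,.266,.27],8.3)
im=env.read_camera('scene')[:,:,::-1];cv2.imwrite('pics/s21.png',im)"
```

```text
t 32.22 tcp [ 0.536  -0.2946  0.2702] yaw -0.08 toolx [ 0.0067 -0.0048 -1.    ] gap 0.08548825293156172 F [ 0.2096 -0.4877 -0.2143] q6 0.9384874211224721
world d cm [-2.5045 56.0596 -0.0169] tool now cm [ -0.2672  -2.5837 -56.0554] tool after turn [  0.0169   5.6143 -55.834 ] turn deg [-8.3817  0.3002 -0.3613]
```

View pics/s21.png

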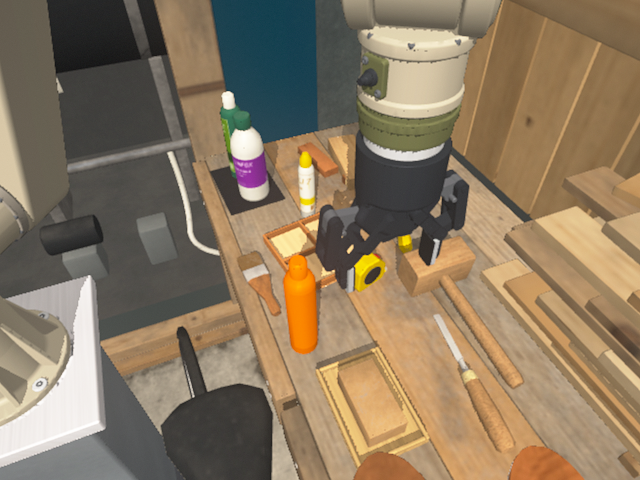

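Request:
drive_tool --plan '[[[0,0,0,-4.2,0,0,1],[0,0,0,-4.2,0,0,1],[0,0.2,-2,0,0,0,1],[0,0.4,-3.6,0,0,0,1],[0,0.4,-3.6,0,0,0,1]]]'

```text
clock: 32.68
tcp_pos: [0.5299, -0.2005, 0.2622]
orientation: [0.533, 0.463, 0.536, -0.463]
wrist_force: [1.0, 0.9, 0.5]
finger_gap: 0.0852
```

Request:
drive_tool --plan '[[[0,0.4,-3.6,0,0,0,1],[0,0.4,-3.6,0,0,0,1],[0,0.4,-3.6,0,0,0,1],[0,0.4,-3.6,0,0,0,1],[0,0.4,-3.6,0,0,0,1]]]'

```text
clock: 33.1
tcp_pos: [0.5235, -0.0182, 0.2631]
orientation: [0.534, 0.462, 0.536, -0.463]
wrist_force: [0.4, 0.8, 0.2]
finger_gap: 0.0848
```

Request:
drive_tool --plan '[[[0,0.4,-3.6,0,0,0,1],[0,0.4,-3.6,0,0,0,1],[0,0.4,-3.6,0,0,0,1],[0,0.4,-3.6,0,0,0,1],[0,0.4,-3.6,0,0,0,1]]]'

```text
clock: 33.52
tcp_pos: [0.5172, 0.1626, 0.2631]
orientation: [0.534, 0.462, 0.536, -0.463]
wrist_force: [1.1, 0.1, -0.6]
finger_gap: 0.0858
```

Request:
drive_tool --plan '[[[0,0.4,-3.6,0,0,0,1],[0,0.2,-3.3,0,0,0,1],[0,0,-2,0,0,0,1],[0,0,0,0,0,0,1],[0,0,0,0,0,0,1]]]'

```text
clock: 33.93
tcp_pos: [0.5105, 0.2506, 0.263]
orientation: [0.535, 0.461, 0.536, -0.463]
wrist_force: [-0.9, -0.5, 1.0]
finger_gap: 0.0854
```

Request:
drive_tool --plan '[[[0,0,0,0,0,0,1],[0,0,0,0,0,0,1],[0,0,0,0,0,0,1],[0,0,0,0,0,0,1],[0,0,0,0,0,0,1]]]'

```text
clock: 34.35
tcp_pos: [0.5119, 0.2491, 0.2651]
orientation: [0.535, 0.463, 0.535, -0.463]
wrist_force: [-0.1, -0.0, 0.5]
finger_gap: 0.0856
```

```bash
python3 -c "
from h import *
go([.511,.266,.172],8.3)
st=env.get_state();im=env.read_camera('wrist')[:,:,::-1];cv2.imwrite('pics/w22.png',im);print(st['qvel'][:3],wproj([.511,.266,.212],st))"
```

```text
t 34.35 tcp [0.5119 0.2491 0.2651] yaw 8.23 toolx [ 0.0003  0.0001 -1.    ] gap 0.08562357968658948 F [-0.0693 -0.0363  0.5072] q6 1.7389763731099968
world d cm [-0.0904  1.6892 -9.313 ] tool now cm [ 9.3132  0.1496 -1.6839] tool after turn [ 9.313   0.1544 -1.6846] turn deg [-0.0667 -0.0055 -0.017 ]
[0.0044 0.0004 0.0024] [[318.6885 224.2801]]
```

View pics/w22.png

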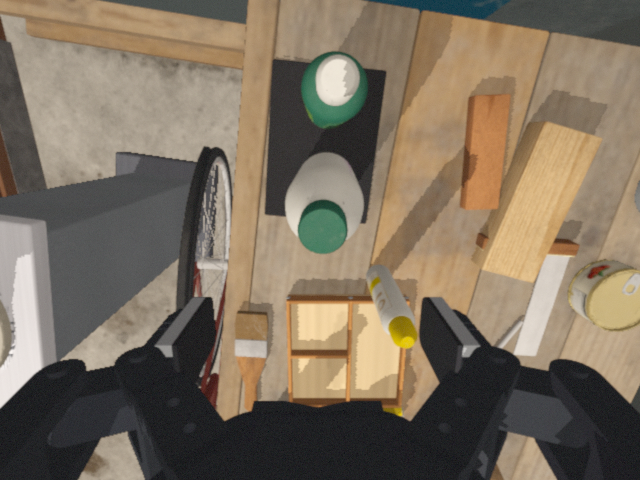

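Request:
drive_tool --plan '[[[0,0.2,-1,0,0,0,1],[2,0.1,-0.7,0,0,0,1],[2.5,0,0,0,0,0,1],[2.5,0,0,0,0,0,1],[1,0,0,0,0,0,1]]]'

```text
clock: 34.82
tcp_pos: [0.5105, 0.2674, 0.1817]
orientation: [0.534, 0.461, 0.536, -0.464]
wrist_force: [-0.1, -0.0, -0.1]
finger_gap: 0.0852
```

Request:
drive_tool --plan '[[[1,0,0,0,0,0,1],[0.4,0,0,0,0,0,0.7],[0,0,0,0,0,0,0.6],[0,0,0,0,0,0,0.6],[0,0,0,0,0,0,0.6]]]'

```text
clock: 35.23
tcp_pos: [0.513, 0.2675, 0.1724]
orientation: [0.535, 0.463, 0.535, -0.462]
wrist_force: [-0.6, -0.1, -0.1]
finger_gap: 0.0513
```

```bash
python3 -c "
from h import *
go([.5115,.266,.1715],8.3)
st=env.get_state();im=env.read_camera('wrist')[:,:,::-1];cv2.imwrite('pics/w23.png',im)"
```

```text
t 35.23 tcp [0.513  0.2675 0.1724] yaw 8.31 toolx [ 0.0022  0.0009 -1.    ] gap 0.05125893866007007 F [-0.6307 -0.1001 -0.1208] q6 1.7676209050352754
world d cm [-0.1494 -0.1512 -0.0888] tool now cm [ 0.0883 -0.1699  0.128 ] tool after turn [ 0.0888 -0.1697  0.128 ] turn deg [ 0.0109 -0.0342 -0.1306]
```

View pics/w23.png

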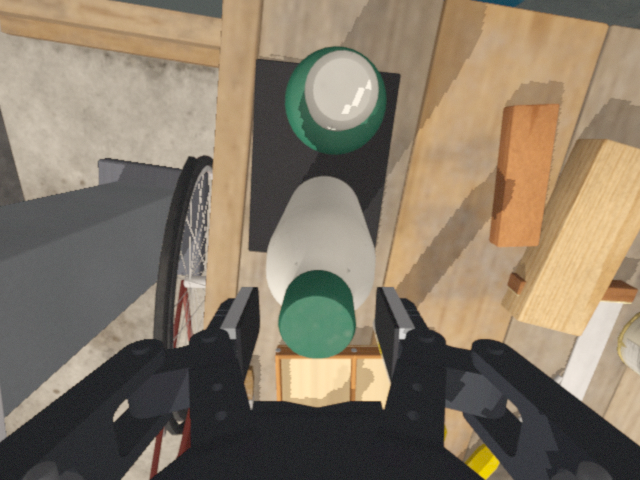

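Request:
drive_tool --plan '[[[0.1,0,0.1,0,0,0,0.6],[0,0,0,0,0,0,0.6],[0,0,0,0,0,0,0.2],[0,0,0,0,0,0,0.2],[0,0,0,0,0,0,0.2]]]' --squeeze 60

```text
clock: 35.7
tcp_pos: [0.5128, 0.2663, 0.1707]
orientation: [0.535, 0.463, 0.535, -0.462]
wrist_force: [0.3, -0.7, 3.6]
finger_gap: 0.0317
```

Request:
drive_tool --plan '[[[0,0,0,0,0,0,0.2],[0,0,0,0,0,0,0.2],[0,0,0,0,0,0,0.2],[0,0,0,0,0,0,0.2],[0,0,0,0,0,0,0.2]]]'

```text
clock: 36.12
tcp_pos: [0.5128, 0.2663, 0.1707]
orientation: [0.535, 0.463, 0.535, -0.462]
wrist_force: [-0.5, -0.7, 6.0]
finger_gap: 0.0319
```

Request:
drive_tool --plan '[[[-1,0,0,0,0,0,0.2],[-1.5,0,0,0,0,0,0.2],[-1.5,0,0,0,0,0,0.2],[-1.5,0,0,0,0,0,0.2],[-0.8,0,0,0,0,0,0.2]]]'

```text
clock: 36.53
tcp_pos: [0.5121, 0.2663, 0.2343]
orientation: [0.535, 0.462, 0.535, -0.462]
wrist_force: [0.1, 0.0, -2.2]
finger_gap: 0.0318
```

```bash
python3 -c "
from h import *
go([.5445,-.0174,.235],8.3)"
```

```text
t 36.53 tcp [0.5121 0.2663 0.2343] yaw 8.32 toolx [-0.0001  0.0003 -1.    ] gap 0.03175120653243053 F [ 0.082   0.0453 -2.2343] q6 1.7658097696060933
world d cm [  3.236  -28.3701   0.0735] tool now cm [-0.0813 -0.9056 28.5397] tool after turn [-0.0735 -0.8933 28.5401] turn deg [ 0.0248 -0.0156  0.0007]
```

Request:
drive_tool --plan '[[[0,0,1,0,0,0,0.2],[0,0,2.5,0,0,0,0.2],[0,-0.2,3,0,0,0,0.2],[0,-0.2,3,0,0,0,0.2],[0,-0.2,3,0,0,0,0.2]]]'

```text
clock: 36.95
tcp_pos: [0.5234, 0.1399, 0.2316]
orientation: [0.535, 0.462, 0.536, -0.463]
wrist_force: [-0.1, -0.5, -2.4]
finger_gap: 0.0316
```

Request:
drive_tool --plan '[[[0,-0.2,3,0,0,0,0.2],[0,0,3,0,0,0,0.2],[0,0,3,0,0,0,0.2],[0,0,3,0,0,0,0.2],[0,0,2.5,0,0,0,0.2]]]'

```text
clock: 37.37
tcp_pos: [0.5425, -0.0047, 0.2317]
orientation: [0.534, 0.462, 0.535, -0.463]
wrist_force: [-0.1, -0.0, -2.0]
finger_gap: 0.0318
```

Request:
drive_tool --plan '[[[0,0,1,0,0,0,0.2],[0,0,0.5,0,0,0,0.2],[0,0,0,0,0,0,0.2],[0,0,0,0,0,0,0.2],[0,0,0,0,0,0,0.2]]]'

```text
clock: 37.78
tcp_pos: [0.5452, -0.0158, 0.2328]
orientation: [0.535, 0.462, 0.536, -0.462]
wrist_force: [0.2, 0.6, -3.1]
finger_gap: 0.032
```

Request:
drive_tool --plan '[[[0,0,0,0,0,0,0.2],[0,0,0,0,0,0,0.2],[0,0,0,0,0,0,0.2],[0,0,0,0,0,0,0.2],[0,0,0,0,0,0,0.2]]]'

```text
clock: 38.2
tcp_pos: [0.5456, -0.0166, 0.2331]
orientation: [0.535, 0.462, 0.535, -0.462]
wrist_force: [0.1, -0.4, -2.6]
finger_gap: 0.0319
```

```bash
python3 -c "
from h import *
go([.5445,-.0174,.20],8.3)"
```

```text
t 38.2 tcp [ 0.5456 -0.0166  0.2331] yaw 8.35 toolx [ 0.0002  0.0001 -1.    ] gap 0.03186043211979939 F [ 0.0964 -0.3818 -2.6437] q6 1.2474952870500498
world d cm [-0.1098 -0.0811 -3.3083] tool now cm [ 3.3083 -0.1212  0.0645] tool after turn [ 3.3083 -0.1204  0.0644] turn deg [ 0.0497 -0.0042 -0.013 ]
```

Request:
drive_tool --plan '[[[1,0.1,-0.1,0,0,0,0.2],[1,0.1,-0.1,0,0,0,0.2],[1,0,0,0,0,0,0.2],[0.5,0,0,0,0,0,0.2],[0,0,0,0,0,0,0.2]]]'

```text
clock: 38.62
tcp_pos: [0.5458, -0.0145, 0.1956]
orientation: [0.534, 0.462, 0.536, -0.463]
wrist_force: [-1.1, 0.9, -1.9]
finger_gap: 0.0315
```

```bash
python3 -c "
from h import *
go([.5475,-.0145,.172],8.3)
im=env.read_camera('wrist')[:,:,::-1];cv2.imwrite('pics/w24.png',im)
im=env.read_camera('scene')[200:320,240:400,::-1];cv2.imwrite('pics/s24.png',cv2.resize(im,None,fx=4.9,fy=4.9))
im=env.read_camera('side')[180:300,260:420,::-1];cv2.imwrite('pics/d24.png',cv2.resize(im,None,fx=4.9,fy=4.9))"
```

```text
t 38.62 tcp [ 0.5458 -0.0145  0.1956] yaw 8.31 toolx [-0.004   0.0008 -1.    ] gap 0.031494355916887644 F [-1.1198  0.8697 -1.8686] q6 1.252115190409274
world d cm [ 0.1651 -0.0036 -2.3582] tool now cm [2.3575 0.1718 0.0306] tool after turn [2.3582 0.1628 0.0274] turn deg [ 0.0142 -0.076   0.2183]
```

View pics/d24.png

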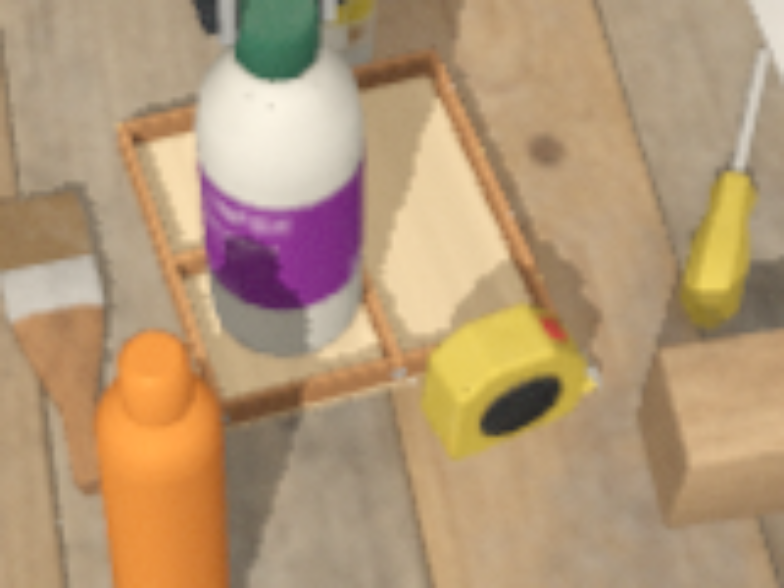

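View pics/w24.png

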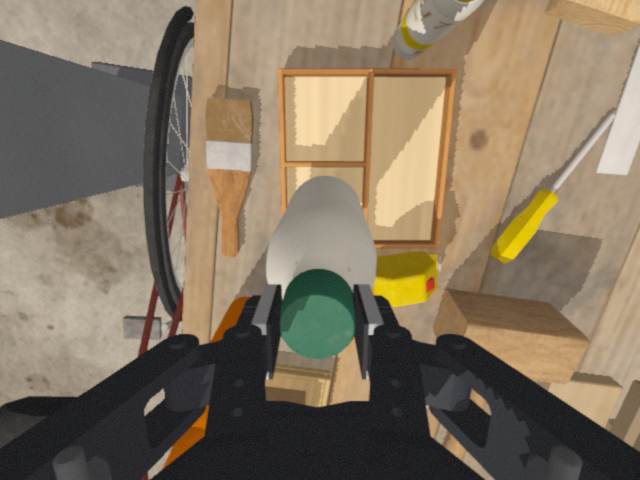

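```bash
python3 -c "
from h import *
D=lambda u,v:(260+u/4.9,180+v/4.9)
p=onz('side',D(288,355),.030);o,d=ray('side',D(288,355));h=d[:2]/np.linalg.norm(d[:2])
print('base centre',p[:2]+h*.0345)
P={n:onz('side',D(*c),.021)[:2] for n,c in dict(FL=(120,128),RL=(435,50),FR=(218,422),MR=(398,372)).items()};print(P)
L=np.linalg.norm
print(L(P['FL']-P['RL']),L(P['FL']-P['FR']),L(P['FR']-P['MR']))
x=(P['RL']-P['FL']);x/=L(x);y=np.array([-x[1],x[0]]);print(np.degrees(np.arctan2(x[1],x[0])))
c=P['FL']+.0815*x-.0855*y;print('centre',c,'bayR',c-.0375*x-.043*y,'bayL',c-.0375*x+.043*y)
q=p[:2]+h*.0345-(c-.0375*x-.043*y);print('err caddy frame',q@x,q@y)
"
```

```text
base centre [ 0.5547 -0.0083]
{'FL': array([0.4917, 0.105 ]), 'RL': array([0.65  , 0.1297]), 'FR': array([ 0.5143, -0.0663]), 'MR': array([ 0.5969, -0.0532])}
0.16021731541529047 0.17281451659925517 0.08370555404368604
8.851619142918498
centre [0.5853 0.0331] bayR [ 0.5549 -0.0152] bayL [0.5417 0.0698]
err caddy frame 0.0008676810066713826 0.006828451256017145
```

View pics/s24.png

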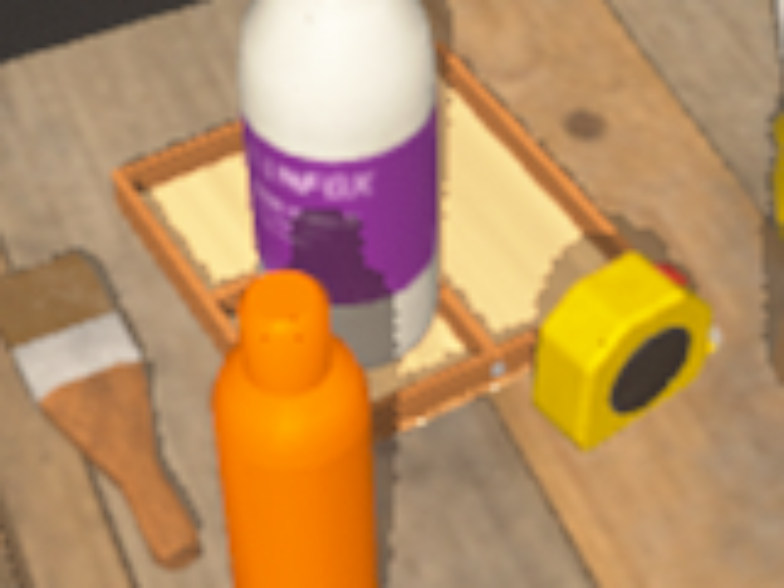

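```bash
python3 -c "
from h import *
im=cv2.imread('pics/side0.png')[180:300,260:420];cv2.imwrite('pics/d0z.png',cv2.resize(im,None,fx=4.9,fy=4.9))"
```

```text
(no output)
```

View pics/d0z.png

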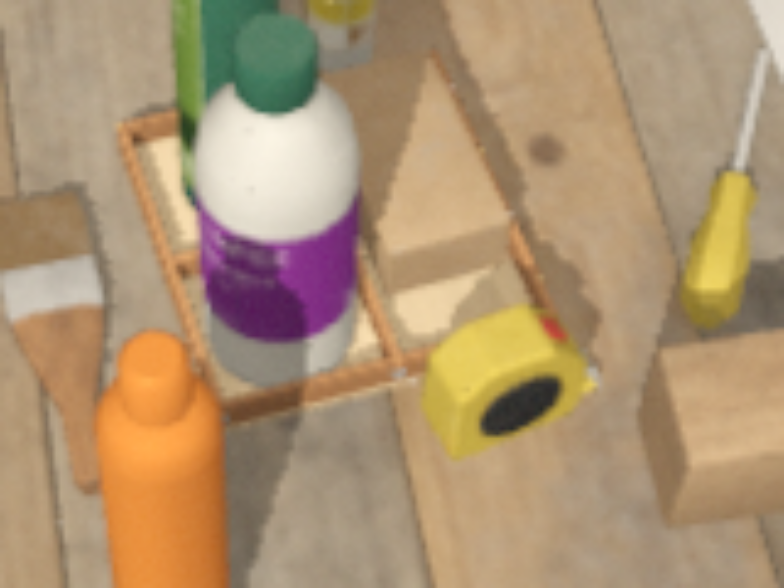

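```bash
python3 -c "
from h import *
D=lambda u,v:(260+u/4.9,180+v/4.9)
def b(uv,z):
  p=onz('side',D(*uv),z);o,d=ray('side',D(*uv));h=d[:2]/np.linalg.norm(d[:2]);return p[:2]+h*.0345
print(b((283,385),.006),b((288,355),.03))
print(proj('side',[[.5453,-.0175,.213],[.5453,-.0175,.006]]),proj('side',[.5549,-.0152,.006]))
go([.5475,-.0145,.172],8.3)"
```

```text
[ 0.5524 -0.0081] [ 0.5547 -0.0083]
[[314.8439 188.344 ]
 [315.2875 249.5188]] [[319.3679 248.1124]]
t 38.77 tcp [ 0.5473 -0.0147  0.198 ] yaw 8.31 toolx [-0.      0.0001 -1.    ] gap 0.0314793138778703 F [ 0.5448  0.0289 -2.3032] q6 1.2520952878162563
world d cm [ 0.0194  0.0234 -2.6002] tool now cm [ 2.6002  0.0227 -0.0202] tool after turn [ 2.6002  0.0226 -0.0204] turn deg [ 0.0138 -0.0044  0.0011]
```

Request:
drive_tool --plan '[[[0.3,-0.1,0.1,0,0,0,0.2],[0.5,0,0,0,0,0,0.2],[0.5,0,0,0,0,0,0.2],[0.2,0,0,0,0,0,0.2],[0,0,0,0,0,0,0.2]]]'

```text
clock: 39.18
tcp_pos: [0.5459, -0.0157, 0.1821]
orientation: [0.534, 0.462, 0.535, -0.463]
wrist_force: [-0.3, 0.2, -2.8]
finger_gap: 0.0316
```

Request:
drive_tool --plan '[[[0.3,0,0,0,0,0,0.2],[0.3,0,0,0,0,0,0.2],[0,0,0,0,0,0,0.2],[0,0,0,0,0,0,0.2],[0,0,0,0,0,0,0.2]]]'

```text
clock: 39.6
tcp_pos: [0.5465, -0.0158, 0.1771]
orientation: [0.535, 0.462, 0.535, -0.462]
wrist_force: [0.4, 0.1, -3.0]
finger_gap: 0.032
```

Request:
drive_tool --plan '[[[0.2,0,0,0,0,0,0.2],[0.2,0,0,0,0,0,0.2],[0.1,0,0,0,0,0,0.2],[0,0,0,0,0,0,0.2],[0,0,0,0,0,0,0.2]]]'

```text
clock: 40.02
tcp_pos: [0.5464, -0.0158, 0.1719]
orientation: [0.535, 0.462, 0.535, -0.462]
wrist_force: [-0.2, 0.4, -2.6]
finger_gap: 0.0315
```

Request:
drive_tool --plan '[[[0.1,0,0,0,0,0,0.2],[0,0,0,0,0,0,0.2],[0,0,0,0,0,0,0.2],[0,0,0,0,0,0,0.2],[0,0,0,0,0,0,0.2]]]'

```text
clock: 40.43
tcp_pos: [0.5469, -0.016, 0.1717]
orientation: [0.535, 0.463, 0.534, -0.462]
wrist_force: [-0.7, -1.1, 5.2]
finger_gap: 0.0315
```

Seated on the bay floor at the expected height. Releasing and going up.

Request:
drive_tool --plan '[[[0,0,0,0,0,0,0.45],[0,0,0,0,0,0,0.55],[0,0,0,0,0,0,0.7],[0,0,0,0,0,0,1],[0,0,0,0,0,0,1]]]'

```text
clock: 40.85
tcp_pos: [0.5463, -0.0157, 0.1707]
orientation: [0.535, 0.462, 0.535, -0.462]
wrist_force: [0.5, 1.1, 0.8]
finger_gap: 0.0805
```

Request:
drive_tool --plan '[[[-0.5,0,0,0,0,0,1],[-1.5,0,0,0,0,0,1],[-2.5,0,0,0,0,0,1],[-2.5,0,0,0,0,0,1],[-2.5,0,0,0,0,0,1]]]'

```text
clock: 41.27
tcp_pos: [0.5461, -0.0158, 0.2672]
orientation: [0.535, 0.462, 0.535, -0.462]
wrist_force: [0.5, -0.5, 1.5]
finger_gap: 0.0853
```

```bash
python3 -c "
from h import *
go([.508,.3555,.265],8.3)
im=env.read_camera('side')[150:300,240:440,::-1];cv2.imwrite('pics/d26.png',cv2.resize(im,None,fx=3.9,fy=3.9))"
```

```text
t 41.27 tcp [ 0.5461 -0.0158  0.2672] yaw 8.32 toolx [-0.0003  0.0002 -1.    ] gap 0.08534056359550556 F [ 0.4862 -0.4734  1.4605] q6 1.2497835216530317
world d cm [-3.8132 37.1258 -0.2235] tool now cm [  0.2313   1.5967 -37.2869] tool after turn [  0.2235   1.5861 -37.2874] turn deg [ 0.0161 -0.0127  0.0171]
```

View pics/d26.png

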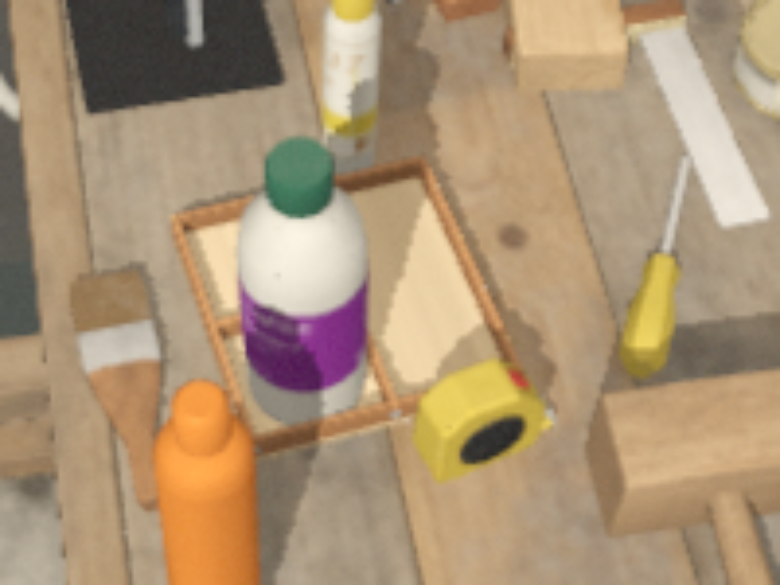

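The bottle is back upright in the right front bay. Now the can.

Request:
drive_tool --plan '[[[0,0,-1.5,0,0,0,1],[0,0.2,-3.5,0,0,0,1],[0,0.2,-3.5,0,0,0,1],[0,0.2,-3.5,0,0,0,1],[0,0.2,-3.5,0,0,0,1]]]'

```text
clock: 41.73
tcp_pos: [0.5317, 0.14, 0.2664]
orientation: [0.535, 0.463, 0.535, -0.462]
wrist_force: [1.0, -0.7, -0.8]
finger_gap: 0.085
```

Request:
drive_tool --plan '[[[0,0.2,-3.5,0,0,0,1],[0,0.2,-3.5,0,0,0,1],[0,0.2,-3.5,0,0,0,1],[0,0.2,-3.5,0,0,0,1],[0,0,-3.5,0,0,0,1]]]'

```text
clock: 42.15
tcp_pos: [0.5144, 0.3148, 0.2662]
orientation: [0.535, 0.463, 0.535, -0.462]
wrist_force: [0.5, 0.1, -0.8]
finger_gap: 0.0855
```

Request:
drive_tool --plan '[[[0,0,-2.5,0,0,0,1],[0,0,-1.5,0,0,0,1],[0,0,0,0,0,0,1],[0,0,0,0,0,0,1],[0,0,0,0,0,0,1]]]'

```text
clock: 42.57
tcp_pos: [0.509, 0.3517, 0.266]
orientation: [0.535, 0.463, 0.535, -0.463]
wrist_force: [-0.1, -0.4, -1.0]
finger_gap: 0.0854
```

Request:
drive_tool --plan '[[[0,0,0,0,0,0,1],[0,0,0,0,0,0,1],[0,0,0,0,0,0,1],[0,0,0,0,0,0,1],[0,0,0,0,0,0,1]]]'

```text
clock: 42.98
tcp_pos: [0.509, 0.3521, 0.2662]
orientation: [0.535, 0.463, 0.535, -0.463]
wrist_force: [0.2, 0.5, 0.2]
finger_gap: 0.0852
```

```bash
python3 -c "
from h import *
go([.508,.3555,.1695],8.3)
st=env.get_state();im=env.read_camera('wrist')[:,:,::-1];cv2.imwrite('pics/w27.png',im);print(st['qvel'][:3],wproj([.508,.3555,.213],st))"
```

```text
t 42.98 tcp [0.509  0.3521 0.2662] yaw 8.27 toolx [ 0.0002  0.0002 -1.    ] gap 0.08521766370958798 F [0.1838 0.491  0.2241] q6 1.9020056095703866
world d cm [-0.0968  0.3404 -9.6674] tool now cm [ 9.6675 -0.0493 -0.3496] tool after turn [ 9.6674 -0.0467 -0.3508] turn deg [-0.0302 -0.0071 -0.0146]
[ 0.0045  0.0027 -0.0003] [[315.6803 243.6662]]
```

View pics/w27.png

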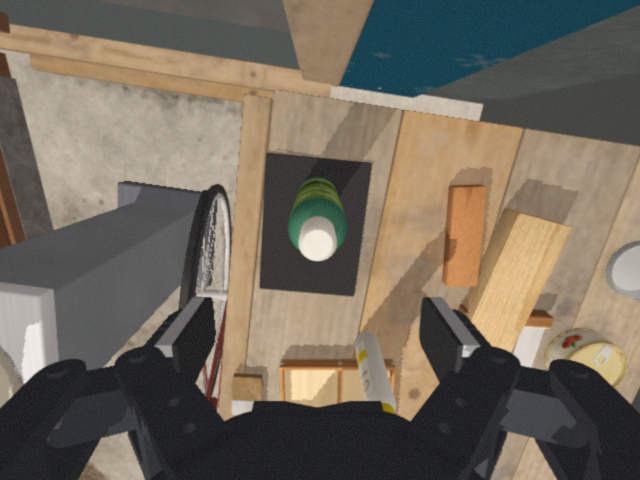

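Cap top at about (317,241), and (316,244) was predicted. Descending on it.

Request:
drive_tool --plan '[[[1,0,-0.3,0,0,0,1],[2.5,0,0,0,0,0,1],[2.5,0,0,0,0,0,1],[2,0,0,0,0,0,1],[1,0,0,0,0,0,1]]]'

```text
clock: 43.45
tcp_pos: [0.5065, 0.355, 0.1722]
orientation: [0.534, 0.461, 0.536, -0.464]
wrist_force: [-0.4, -0.4, 0.2]
finger_gap: 0.0853
```

Request:
drive_tool --plan '[[[0.6,0,0,0,0,0,0.7],[0,0,0,0,0,0,0.5],[0,0,0,0,0,0,0.5],[0,0,0,0,0,0,0.5],[0,0,0,0,0,0,0.5]]]'

```text
clock: 43.87
tcp_pos: [0.5091, 0.356, 0.1715]
orientation: [0.535, 0.463, 0.535, -0.462]
wrist_force: [-0.3, -0.1, -0.0]
finger_gap: 0.0429
```

Request:
drive_tool --plan '[[[0,0,0,0,0,0,0.1],[0,0,0,0,0,0,0.1],[0,0,0,0,0,0,0.1],[0,0,0,0,0,0,0.1],[0,0,0,0,0,0,0.1]]]' --squeeze 50

```text
clock: 44.28
tcp_pos: [0.509, 0.3559, 0.1713]
orientation: [0.535, 0.463, 0.535, -0.462]
wrist_force: [-0.2, -0.5, 5.5]
finger_gap: 0.0241
```

Request:
drive_tool --plan '[[[0,0,0,0,0,0,0.1],[0,0,0,0,0,0,0.1],[0,0,0,0,0,0,0.1],[0,0,0,0,0,0,0.1],[0,0,0,0,0,0,0.1]]]'

```text
clock: 44.7
tcp_pos: [0.5089, 0.3559, 0.1713]
orientation: [0.535, 0.463, 0.535, -0.462]
wrist_force: [-1.8, -0.5, 6.0]
finger_gap: 0.0242
```

Request:
drive_tool --plan '[[[-1,0,0,0,0,0,0.1],[-1.5,0,0,0,0,0,0.1],[-1.5,0,0,0,0,0,0.1],[-1.5,0,0,0,0,0,0.1],[-0.8,0,0,0,0,0,0.1]]]'

```text
clock: 45.12
tcp_pos: [0.5084, 0.3556, 0.2345]
orientation: [0.535, 0.463, 0.535, -0.462]
wrist_force: [0.8, 0.9, -2.5]
finger_gap: 0.0237
```

```bash
python3 -c "
from h import *
go([.5408,.0762,.235],8.3)
im=env.read_camera('wrist')[:,:,::-1];cv2.imwrite('pics/w28.png',im)"
```

```text
t 45.12 tcp [0.5084 0.3556 0.2345] yaw 8.32 toolx [ 0.0006  0.0004 -1.    ] gap 0.023719078563741607 F [ 0.7894  0.92   -2.4533] q6 1.9067033053346303
world d cm [  3.2383 -27.9445   0.05  ] tool now cm [-0.0583 -0.8381 28.119 ] tool after turn [-0.05   -0.8296 28.1192] turn deg [ 0.0174 -0.0159 -0.0354]
```

View pics/w28.png

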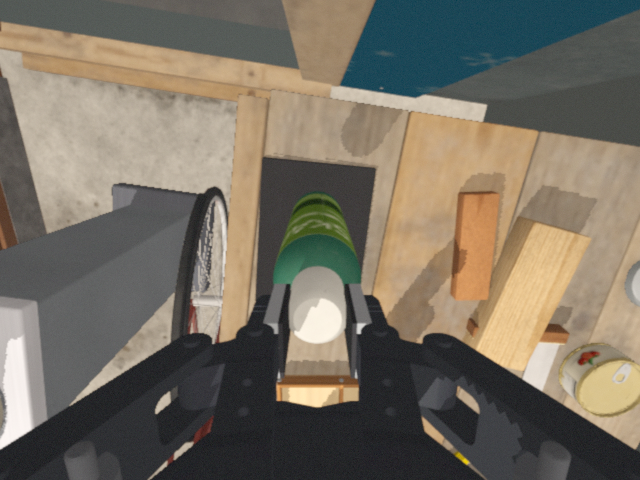

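Request:
drive_tool --plan '[[[0,0,1,0,0,0,0.1],[0,0,2.5,0,0,0,0.1],[0,-0.2,3,0,0,0,0.1],[0,-0.2,3,0,0,0,0.1],[0,-0.2,3,0,0,0,0.1]]]'

```text
clock: 45.58
tcp_pos: [0.5194, 0.2291, 0.2313]
orientation: [0.535, 0.461, 0.536, -0.463]
wrist_force: [-0.4, -1.0, -3.2]
finger_gap: 0.0237
```

Request:
drive_tool --plan '[[[0,-0.2,3,0,0,0,0.1],[0,0,3,0,0,0,0.1],[0,0,3,0,0,0,0.1],[0,0,3,0,0,0,0.1],[0,0,2,0,0,0,0.1]]]'

```text
clock: 46.0
tcp_pos: [0.5378, 0.0889, 0.2315]
orientation: [0.534, 0.462, 0.535, -0.464]
wrist_force: [0.9, -0.1, -3.8]
finger_gap: 0.0242
```

Request:
drive_tool --plan '[[[0,0,1.2,0,0,0,0.1],[0,0,0.4,0,0,0,0.1],[0,0,0,0,0,0,0.1],[0,0,0,0,0,0,0.1],[0,0,0,0,0,0,0.1]]]'

```text
clock: 46.42
tcp_pos: [0.5407, 0.0775, 0.2328]
orientation: [0.535, 0.462, 0.536, -0.462]
wrist_force: [0.4, 0.6, -2.3]
finger_gap: 0.0239
```

```bash
python3 -c "
from h import *
go([.5408,.0762,.1723],8.3)
im=env.read_camera('side')[150:300,240:440,::-1];cv2.imwrite('pics/d29.png',cv2.resize(im,None,fx=3.9,fy=3.9))"
```

```text
t 46.42 tcp [0.5407 0.0775 0.2328] yaw 8.4 toolx [-0.0005  0.0005 -1.    ] gap 0.02386287219571909 F [ 0.4211  0.6449 -2.3188] q6 1.4192113134670121
world d cm [ 0.0088 -0.1285 -6.0478] tool now cm [ 6.0477 -0.0077  0.1321] tool after turn [ 6.0478 -0.0098  0.1284] turn deg [ 0.0998 -0.0347  0.0224]
```

View pics/d29.png

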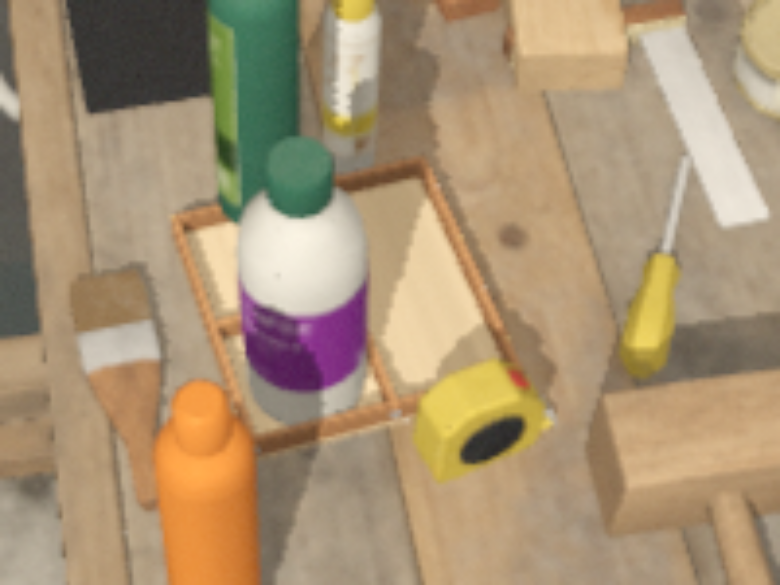

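Request:
drive_tool --plan '[[[1,0,0.1,0,0,0,0.1],[1.5,0,0,0,0,0,0.1],[1.5,0,0,0,0,0,0.1],[0.8,0,0,0,0,0,0.1],[0.4,0,0,0,0,0,0.1]]]'

```text
clock: 46.88
tcp_pos: [0.5399, 0.076, 0.179]
orientation: [0.534, 0.461, 0.536, -0.463]
wrist_force: [-0.4, -0.8, -3.1]
finger_gap: 0.0236
```

Request:
drive_tool --plan '[[[0.3,0,0,0,0,0,0.1],[0.2,0,0,0,0,0,0.1],[0.1,0,0,0,0,0,0.1],[0,0,0,0,0,0,0.1],[0,0,0,0,0,0,0.1]]]'

```text
clock: 47.3
tcp_pos: [0.5416, 0.0754, 0.1756]
orientation: [0.535, 0.463, 0.535, -0.462]
wrist_force: [-0.5, -0.4, -3.0]
finger_gap: 0.0239
```

Request:
drive_tool --plan '[[[0.1,0,0,0,0,0,0.1],[0.1,0,0,0,0,0,0.1],[0.1,0,0,0,0,0,0.1],[0.1,0,0,0,0,0,0.1],[0,0,0,0,0,0,0.1]]]'

```text
clock: 47.72
tcp_pos: [0.5419, 0.0753, 0.1723]
orientation: [0.536, 0.463, 0.534, -0.462]
wrist_force: [-0.8, -0.3, 3.6]
finger_gap: 0.0238
```

Seated. Releasing and rising.

Request:
drive_tool --plan '[[[0,0,0,0,0,0,0.35],[0,0,0,0,0,0,0.45],[0,0,0,0,0,0,0.7],[0,0,0,0,0,0,1],[0,0,0,0,0,0,1]]]'

```text
clock: 48.13
tcp_pos: [0.5412, 0.0754, 0.1709]
orientation: [0.535, 0.462, 0.535, -0.462]
wrist_force: [0.6, -0.1, 0.4]
finger_gap: 0.0731
```

Request:
drive_tool --plan '[[[-0.5,0,0,0,0,0,1],[-1.5,0,0,0,0,0,1],[-2.5,0,0,0,0,0,1],[-3,0,0,0,0,0,1],[-3,0,0,0,0,0,1]]]'

```text
clock: 48.55
tcp_pos: [0.5406, 0.0754, 0.277]
orientation: [0.535, 0.462, 0.535, -0.463]
wrist_force: [0.7, 0.9, 0.4]
finger_gap: 0.0857
```

Request:
drive_tool --plan '[[[-2,0,-2,0,0,0,1],[0,0,-3.5,0,0,0,1],[0,0,-3.5,0,0,0,1],[0,0,-3.5,0,0,0,1],[0,0,-2.5,0,0,0,1]]]'

```text
clock: 48.97
tcp_pos: [0.519, 0.2261, 0.2967]
orientation: [0.535, 0.463, 0.535, -0.462]
wrist_force: [-0.7, 0.1, -1.0]
finger_gap: 0.0854
```

Request:
drive_tool --plan '[[[0,0,0,0,0,0,1],[0,0,0,0,0,0,1],[0,0,0,0,0,0,1],[0,0,0,0,0,0,1],[0,0,0,0,0,0,1]]]'

```text
clock: 49.38
tcp_pos: [0.5198, 0.2226, 0.2961]
orientation: [0.535, 0.463, 0.534, -0.463]
wrist_force: [-0.3, 0.0, -0.6]
finger_gap: 0.0858
```

```bash
python3 -c "
from h import *
print(env.get_state()['tcp_pos'],env.get_state()['wrist_force'])
cv2.imwrite('pics/d30.png',env.read_camera('side')[:,:,::-1]);cv2.imwrite('pics/s30.png',env.read_camera('scene')[:,:,::-1]);cv2.imwrite('pics/w30.png',env.read_camera('wrist')[:,:,::-1])"
```

```text
[0.5198 0.2226 0.2961] [-0.3352  0.0105 -0.5898]
```

View pics/d30.png

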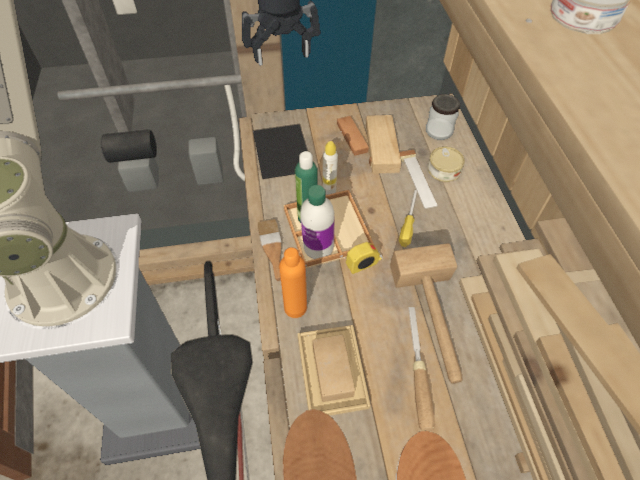

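View pics/s30.png

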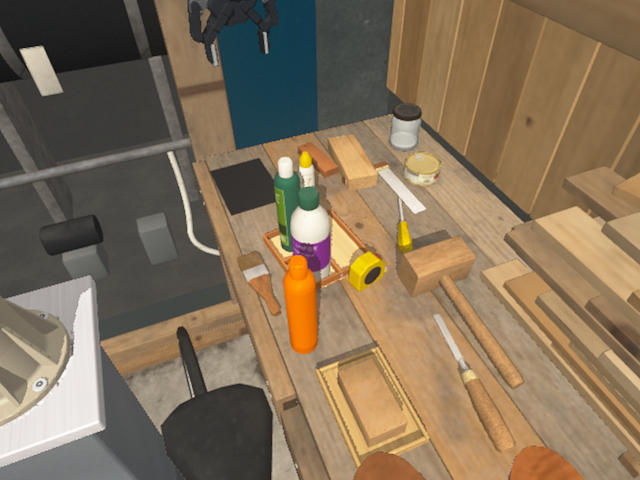

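View pics/w30.png

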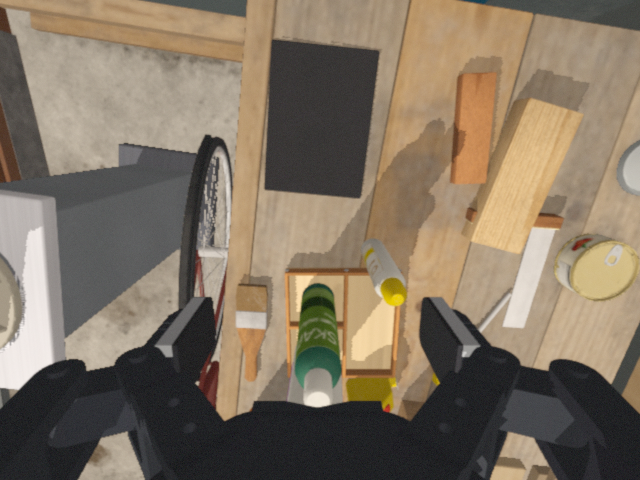

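The views show the can (side view (306,185)) and bottle (317,220) upright in their own bays. The cork lies flat in the tray (336,365), and the oil, tape and orange can are where they were at the start. Handing in.

```bash
python3 -c "
from h import *
a=cv2.imread('pics/side0.png').astype(int);b=cv2.imread('pics/d30.png').astype(int)
d=abs(a-b).max(2)
for n,(u,v,w,h) in dict(oil=(322,140,18,45),tape=(345,240,38,34),orange=(280,247,28,72)).items(): print(n,np.median(d[v:v+h,u:u+w]),np.mean(d[v:v+h,u:u+w]>40))
print(env.hand_in())"
```

```text
oil 2.0 0.03827160493827161
tape 2.0 0.0
orange 2.0 0.000496031746031746
the job is handed in; nothing more can be done
None
```

The job is done and handed in at about 49.5 s of the 109 s allowed.

- **Moves:** I stood the can and then the bottle on the mat, and laid the cork flat in the tray. Then I put the bottle back in the right front bay and the can back in the left one, each where it started. I gripped both by the cap.
- **Final check:** The last pictures show the bottle and can upright in their bays and the cork flat inside the tray walls. The gripper was open and well clear of everything.
- **Bystanders:** Comparing the first and last side pictures, the tape measure and orange can show no change. About 4% of the oil tube's pixels changed. I put that down to changed shadows and didn't check it further; the tube looks to be standing where it was.
- **Forces:** The highest wrist force I saw was about 7 N, when setting things down.
- **Disagreements:**
    - Wrist and fixed cameras differed by about 2–6 mm in y.
    - The open fingertips sat about 33 mm behind the stated TCP, not 13 mm, so I set the grip heights from the pictures.
    - My estimate of the right bay's centre was several millimetres from where the bottle first stood. I put the bottle back about 2 mm nearer that centre, and it went in without touching the walls.

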